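Sort the capped tubes and show the red one to the code reader

ROBOT

A 6-joint arm with a two-finger parallel gripper is mounted at the origin on a cart in front of the work surface, level with it; the furniture and walls round the work are solid. World frame = base frame: x ahead of the robot, y to its left, z up, the work surface at z = 0. Lengths are in m, angles in degrees, forces in N, time in s.
With the tool pointing down it reaches from about 0.25 to 0.725 m from the base axis. Payload 9.7 kg.
Tool frame: the origin (TCP) lies between the finger pads; the fingertips stand 11 mm ahead of it and the grasp point (between the pads) lies 8 mm behind it; z points along the fingers, x is the direction in which the jaws open and shut, and the axes are right-handed (so a half turn about z gives the same grasp; the last joint's range is limited). The gripper opens to 85 mm and grips with 20 to 120 N. Pads are 22 mm wide; open, the fingers measure 114 mm over their backs; the gripper's body (76 mm by 85 mm) begins 54 mm behind the grasp point. The pads swing forward as they close: fully open they stand 13 mm farther back than shut.
Start: joints at [63.885, 4.979, 10.078, 95.1, 0, 90], TCP at [0.242, 0.494, 0.242] pointing down, gripper open.
Joint ranges: [-179.16, 179.16], [-48.56, 103.87], [-65.8, 70.77], [-126.05, 130.52], [-82.76, 87.17], [-180, 180]. Speed limits (degrees/s): [127.2, 127.2, 147.25, 180, 180, 180].

INTERFACE

Orientations are given as [roll, pitch, yaw] about the fixed x, y, z axes, in that order (R = Rz(yaw) Ry(pitch) Rx(roll)).
In Python, from workcell import get_obs, camera, job_done gives the robot as it stands.
- The arm moves only by the tool arm_command, never from a script. Its argument "increments" is a list of rows, each a list of 2 entries, a list of its own where there are three numbers: the shift along the tool's x, y, z in units of 25 mm (1.0 is 25 mm), then the turn about the tool's z in units of 6 degrees (1.0 is 6 degrees). In form: [[[dx, dy, dz], roll], ...]. A call has 1 to 5 rows; each row is the pose to reach, as a shift and turn from the pose measured when the call began, along the tool's axes at that moment; what a row does not reach only later rows make up. A row lasts 1/10 s, in which the tool goes at most 50 mm and 8.59 degrees, less where a joint would pass 70% of its speed; a pose out of reach is approached as far as the arm can. A call with a gripper value outside its range is refused whole. "claw" is the closure, from -1 (fully open) to 1 (shut), so that 0 is half open, set as the call begins (left out, the last holds). The fingers move at their own pace and stop on an object; "force" is the grip in N (left out, the last holds). Time passes only in rows, so rows that repeat a pose let the fingers close. It gives the time, the measured TCP pose, the force and the opening at its end, in the units of the state.
- get_obs(): the state, without advancing time (a new reading comes with each control period).
- camera(name): name is "scene" or "top" or "wrist"; returns a dict with "frame" (384x512x3 uint8, red, green, blue), "range_z" (384x512 float32, m along the optical axis (not along the pixel's ray), 0 where there is no reading), "K" (3x3 intrinsics, pixels), "k1" (the pictures are not rectified: a ray, as slopes to the right and down, at radius r is drawn at 1 + k1 r^2 times it, then the intrinsics apply), "R" (3x3) and "t" (3): a world point X has camera coordinates R X + t; the wrist camera has in their place "hand_eye" (4x4, takes a point from camera to tool coordinates, whose origin is the TCP and whose axes are the tool frame's). Camera axes: x right, y down, z forward; pixel columns grow to the right and rows downward; lengths in m; the calibration is good to about 2 mm. A picture is of the moment at which its call begins: read the wrist's pose just before it.
- job_done(): hands the job in, once; it reports no verdict.
The state is a dict: "time": time; "q": joint angles; "qd": joint speeds; "joint_efforts": joint torques, N m; "ee_pos": TCP position; "tcp_rot": TCP orientation; "wrist_force": force on the tool from outside, world axes, zero at the start; "torque": the same for the moment, N m; "opening": finger opening in m.
Only numpy, scipy, OpenCV 4.12 (cv2) and the standard library are available. Lean on these libraries where they do the work, as an engineer would, in place of code of your own. Each camera call takes 0.05 s, during which the arm holds its last target.

TASK

First lower the blue-capped tube into the blue pot and the green-capped tube into the green pot, foot down, and let go of them there. Then take the red-capped tube from the grey rack and finish while still holding it, motionless in the air in front of the code reader, foot towards the round window, the tube in line with the window's slanting axis and its foot about 40 mm from the glass. Do not touch the reader, and leave the reagent bottle, the label roll and the petri dish where they are.

Things in the scene. Friction and masses are not known exactly. Their poses are not given: they have to be found in the camera images.
- red_tube_mid (a point): red-capped tube: capped round tube, 104 mm long, body 16 mm and red cap 20 mm in diameter (cap: top 16 mm), 15 g. The point is on its axis half-way up, 52 mm from foot and from cap top; z runs along the tube from foot to cap. It starts upright in a well of sort_rack, which one varies
- red_tube_foot (a point): centre of the foot (round end, away from the cap) of the red-capped tube; z runs along the tube from foot to cap
- red_tube: the red-capped tube as a whole; origin at the centre of its foot, z towards the cap
- blue_tube_mid (a point): blue-capped tube: capped round tube, 104 mm long, body 16 mm and blue cap 20 mm in diameter (cap: top 16 mm), 15 g. The point is on its axis half-way up, 52 mm from foot and from cap top; z runs along the tube from foot to cap. It starts upright in a well of sort_rack, which one varies
- blue_tube: the blue-capped tube as a whole; origin at its foot, z towards the cap
- green_tube_mid (a point): green-capped tube: capped round tube, 104 mm long, body 16 mm and green cap 20 mm in diameter (cap: top 16 mm), 15 g. The point is on its axis half-way up, 52 mm from foot and from cap top; z runs along the tube from foot to cap. It starts upright in a well of sort_rack, which one varies
- green_tube: the green-capped tube as a whole; origin at its foot, z towards the cap
- sort_rack: small grey block fixed to the worktop, 50 mm (x) by 160 mm (y) by 50 mm high, origin at the centre of its underside, with three wells 19 mm wide and 40 mm deep at y = -55, 0 and +55 mm; a tube in a well stands with its foot 10 mm and its cap top 114 mm above the worktop. (Right of the worktop a tall beige cabinet, higher than the arm, fills everything right of about y = -0.28 from about x = 0.47 on: an arm that starts beside it is first drawn in, then swung to the work)
- blue_pot: blue round pot fixed to the worktop, 60 mm high, bore 34 mm across with its floor 6 mm above the worktop, outside 42 mm across, foot flange 56 mm. Origin: centre of its underside, z up. The two pots may change places; a tube set in it leans a little and sticks out about 50 mm
- green_pot: green round pot fixed to the worktop, 60 mm high, bore 34 mm across with its floor 6 mm above the worktop, outside 42 mm across, foot flange 56 mm. Origin: centre of its underside, z up. The two pots may change places; a tube set in it leans a little and sticks out about 50 mm
- reader: code reader fixed to the worktop: grey base plate 95 mm (x) by 85 mm (y), with an inclined black head in an aluminium yoke, about 105 mm high in all. Origin: centre of the base's underside. At yaw 0 its window faces up and back to the robot, leaning 30 degrees from vertical towards the reader's own -x
- reader_window (a point): centre of the reader's round glass window (a ring of white lamps round it), 6 mm towards the reader's -x from the base centre and 94 mm above the worktop; its z axis points straight out of the window, 30 degrees from vertical
- reagent: bystander: white reagent bottle with yellow cap, 43 mm across, 84 mm high, origin at its underside
- labels: bystander: roll of white labels lying flat, 66 mm across, 30 mm high, origin at its underside
- dish: bystander: clear petri dish, 92 mm across, 16 mm high, origin at its underside
Things that resemble listed ones, but are neither listed nor needed, are in the scene too. There is more than one size of the blue_tube; the job needs the smallest.

How it is judged (in metres and radians):
On the way, in this order (a step that is already met when the one before it is completed fails the run):
1. one of the blue- and green-capped tubes stands released in the pot of its colour, the red one still in the rack (distance of red_tube_mid from where it was at the start of the episode below 0.02 m and ((horizontal distance between blue_tube_mid and blue_pot below 0.02 m and height (world z) of blue_tube_mid between 0.04 and 0.072 m and angle between blue_tube_mid's own z axis and vertical below 0.5 rad and contact force between blue_tube and the fingers below 0.05 N and linear speed of blue_tube below 0.05 m/s) or (horizontal distance between green_tube_mid and green_pot below 0.02 m and height (world z) of green_tube_mid between 0.04 and 0.072 m and angle between green_tube_mid's own z axis and vertical below 0.5 rad and contact force between green_tube and the fingers below 0.05 N and linear speed of green_tube below 0.05 m/s))), for 0.2 s.
2. both stand released in the pots of their colours, the red one still in the rack (distance of red_tube_mid from where it was at the start of the episode below 0.02 m and horizontal distance between blue_tube_mid and blue_pot below 0.02 m and height (world z) of blue_tube_mid between 0.04 and 0.072 m and angle between each of blue_tube_mid, green_tube_mid's own z axis and vertical below 0.5 rad and contact force between each of blue_tube, green_tube and the fingers below 0.05 N and linear speed of each of blue_tube, green_tube below 0.05 m/s and horizontal distance between green_tube_mid and green_pot below 0.02 m and height (world z) of green_tube_mid between 0.04 and 0.072 m), for 0.2 s.
At the end, for the whole second after the job is handed in: Red tube still, gripped, touching nothing else: foot 15-65 mm out from the window, within 16 mm of its axis in x and y, nearer than the cap, tube within 0.2 rad of the axis. Blue and green tubes released in their pots: middle within 20 mm of the centre, 40-72 mm high, tilt under 0.5 rad (z of red_tube_foot in the frame of reader_window between 0.015 and 0.065 m and x of red_tube_foot in the frame of reader_window between -0.016 and 0.016 m and y of red_tube_foot in the frame of reader_window between -0.016 and 0.016 m and angle between the z axis of red_tube_foot and the z axis of reader_window, either way round below 0.2 rad and contact force between red_tube and the fingers above 1 N and height (world z) of red_tube_foot above 0.1 m and linear speed of red_tube below 0.02 m/s and contact force between red_tube and reader below 0.05 N and contact force between red_tube and sort_rack below 0.05 N and contact force between red_tube and blue_pot below 0.05 N and contact force between red_tube and green_pot below 0.05 N and z of red_tube_mid in the frame of reader_window above 0.06 m and horizontal distance between blue_tube_mid and blue_pot below 0.02 m and height (world z) of blue_tube_mid between 0.04 and 0.072 m and angle between each of blue_tube_mid, green_tube_mid's own z axis and vertical below 0.5 rad and contact force between each of blue_tube, green_tube and the fingers below 0.05 N and linear speed of each of blue_tube, green_tube below 0.05 m/s and horizontal distance between green_tube_mid and green_pot below 0.02 m and height (world z) of green_tube_mid between 0.04 and 0.072 m); the arm keeps its last pose, push and grip.
It fails at once if the reagent bottle, label roll or petri dish is pushed more than 15 mm or tipped over (distance of any of reagent, labels, dish from where it was at the start of the episode above 0.015 m or angle between any of reagent, labels, dish's own z axis and vertical above 0.3 rad).
It fails at once if the code reader is touched (more than 0.5 N) (contact force between reader and anything else above 0.5 N).
It fails at once if the blue-capped tube is dropped: loose with its foot more than 55 mm above the worktop (contact force between blue_tube and the fingers below 0.01 N and height (world z) of blue_tube_mid above 0.107 m).
It fails at once if the green-capped tube is dropped: loose with its foot more than 55 mm above the worktop (contact force between green_tube and the fingers below 0.01 N and height (world z) of green_tube_mid above 0.107 m).
It also fails if it takes over 61 s, if anything falls off the work surface, if the arm or the gripper's body presses on something with over 40 N, if the wrist force passes 120 N, or if a joint passes its speed limit or range.

## Working session

There is one attempt and no reset: what is moved stays moved. The work goes in short steps, Python scripts to look and compute and a tool call to move; the robot and the scene stay as the last step left them, time stands still between calls to the robot, and variables do not carry over. Pictures are saved under pics/ and viewed, and the job is handed in when it is done.

Besides the shell and the picture viewer there is one more tool, called as name([rows], argument=value, ...), one row to a line, values as JSON. arm_command: Moves the arm, as the interface text tells. Its arguments: {"type":"object","properties":{"increments":{"type":"array"},"claw":{"type":"number"},"force":{"type":"number"}},"required":["increments"]}

```bash
mkdir -p pics; ls; cat > h.py <<'E'
import numpy as np, cv2
from workcell import get_obs, camera, job_done
def save(c,n):
    cv2.imwrite('pics/'+n,cv2.cvtColor(c['frame'],cv2.COLOR_RGB2BGR))
E
python3 - <<'E'
from h import *
o=get_obs(); print(o)
for n in ['scene','top','wrist']:
    c=camera(n); save(c,n+'0.png'); np.savez('c_'+n,**c)
    print(n,c['K'],c['k1'],c.get('R'),c.get('t'),c.get('hand_eye'))
E
```

```text
pics
{'time': 0.0, 'q': array([ 6.38867404e+01,  5.00985890e+00,  1.00322459e+01,  9.50982182e+01,
       -5.40246436e-04,  8.99982234e+01]), 'qd': array([0.02090571, 0.00700934, 0.00541639, 0.02524248, 0.05883062,
       0.00208708]), 'joint_efforts': array([-1.67086735e-03, -5.20390427e+01,  4.64801788e+01,  1.62614178e-02,
       -2.88934393e-05,  6.90864709e-06]), 'ee_pos': array([0.24198644, 0.4936607 , 0.24157518]), 'tcp_rot': array([1.79999462e+02, 7.58312320e-02, 6.38885170e+01]), 'wrist_force': array([0.44219003, 0.00386676, 0.13770979]), 'torque': array([ 0.02333912,  0.02167439, -0.01700609]), 'opening': 0.08537602474168614}
scene [[389.33748242   0.         252.0775778 ]
 [  0.         389.33748242 189.06435358]
 [  0.           0.           1.        ]] -0.03697718385005078 [[ 0.52920617 -0.8482436   0.02058208]
 [-0.57545355 -0.37663132 -0.72594908]
 [ 0.62353352  0.3723327  -0.68744041]] [-0.21062286  0.41063069  0.56745405] None
top [[372.51496809   0.         252.68641356]
 [  0.         372.51496809 193.86534803]
 [  0.           0.           1.        ]] -0.11561849919120226 [[ 0.0199155  -0.99975246  0.00991954]
 [-0.99568355 -0.02073206 -0.09046795]
 [ 0.09065121 -0.00807501 -0.99584996]] [0.07142161 0.51413197 1.02826067] None
wrist [[275.8373152    0.         250.86929989]
 [  0.         275.8373152  191.30327658]
 [  0.           0.           1.        ]] 0.01868689449580915 None None [[ 9.99999893e-01  4.46520731e-04 -1.23674177e-04 -7.90982336e-04]
 [-3.98575181e-04  9.65128744e-01  2.61775377e-01 -6.52265671e-02]
 [ 2.36249636e-04 -2.61775300e-01  9.65128819e-01 -1.32201315e-01]
 [ 0.00000000e+00  0.00000000e+00  0.00000000e+00  1.00000000e+00]]
```

View pics/scene0.png

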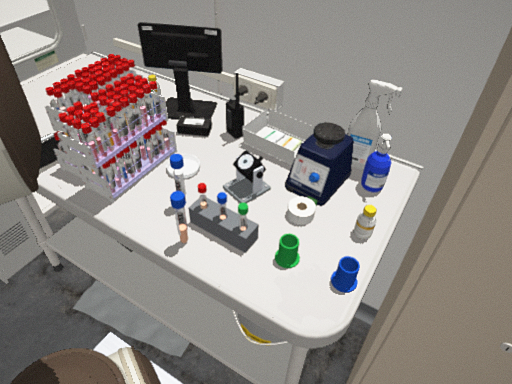

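View pics/top0.png

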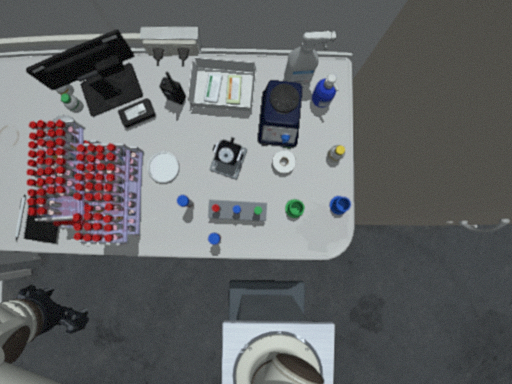

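View pics/wrist0.png

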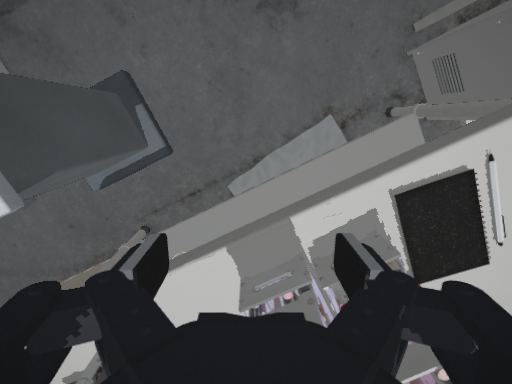

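The scene view shows the grey rack at about (224,222), with red (202,188), blue (222,198) and green (243,209) tubes, and larger blue tubes at (177,160) and (178,200). The green pot is at (288,250), the blue pot at (346,275), and the reader at (247,165). The top view shows the caps at (215,209), (236,210) and (257,211), the pots at (295,208) and (340,205), and the reader at (228,152). The wrist view holds nothing I need yet.

```bash
cat >> h.py <<'E'
def ray(c,uv):
    d=np.array([c['k1'],0,0,0,0],float)
    p=cv2.undistortPoints(np.array(uv,float).reshape(-1,1,2),c['K'],d).reshape(-1,2)
    d=np.c_[p,np.ones(len(p))]
    return -c['R'].T@c['t'], d@c['R']      # origin, dirs (rows), scaled to depth 1
def onplane(c,uv,z):
    o,d=ray(c,uv); s=(z-o[2])/d[:,2]; return o+d*s[:,None]
def proj(c,X):
    X=np.array(X,float).reshape(-1,3)
    return cv2.projectPoints(X,cv2.Rodrigues(c['R'])[0],c['t'],c['K'],np.array([c['k1'],0,0,0,0],float))[0].reshape(-1,2)
def cloud(c):
    h,w=c['range_z'].shape; v,u=np.mgrid[:h,:w]
    o,d=ray(c,np.c_[u.ravel(),v.ravel()])
    return (o+d*c['range_z'].reshape(-1,1)).reshape(h,w,3)
E
cat > m.py <<'E'
from h import *
L=lambda n:dict(np.load(f'c_{n}.npz',allow_pickle=True).items())
for n in ['top','scene']:
    c=L(n)
    for k in c: 
        if c[k].shape==(): c[k]=c[k].item()
    P=cloud(c); hsv=cv2.cvtColor(c['frame'],cv2.COLOR_RGB2HSV)
    H,S,V=hsv[...,0],hsv[...,1],hsv[...,2]
    for nm,mk in dict(red=(H<8)|(H>172),green=(H>45)&(H<80),blue=(H>100)&(H<125),yellow=(H>20)&(H<35)).items():
        m=(mk&(S>140)&(V>50)).astype(np.uint8)
        k,lab,st,ce=cv2.connectedComponentsWithStats(m)
        for i in range(1,k):
            if st[i,4]<18: continue
            q=P[lab==i]; q=q[np.isfinite(q[:,0])]; med=np.median(q,0)
            if med[0]<.8 and med[1]<.3:
                z=np.percentile(q[:,2],95)
                print(n,nm,ce[i].round(1),st[i,4],'med',med.round(3),'z95',z.round(3),'range',q.min(0).round(3),q.max(0).round(3))
E
python3 m.py
python3 - <<'E'
import cv2
a=cv2.imread('pics/top0.png')[130:260,130:360];cv2.imwrite('pics/top0z.png',cv2.resize(a,None,fx=3.4,fy=3.4,interpolation=2))
a=cv2.imread('pics/scene0.png')[130:300,140:390];cv2.imwrite('pics/scene0z.png',cv2.resize(a,None,fx=3.2,fy=3.2,interpolation=2))
E
```

```text
top red [215.4 207.8] 37 med [0.466 0.177 0.112] z95 0.115 range [0.417 0.09  0.099] [0.474 0.187 1.07 ]
top green [294.3 208.2] 230 med [ 0.475 -0.037  0.008] z95 0.061 range [ 0.417 -0.058  0.001] [0.496 0.09  1.07 ]
top green [257.6 210.1] 35 med [0.463 0.068 0.114] z95 0.117 range [0.455 0.063 0.111] [0.471 0.076 0.118]
top blue [322.5  93. ] 328 med [ 0.789 -0.102  0.092] z95 0.104 range [ 0.774 -0.139  0.007] [ 0.827 -0.083  0.112]
top blue [272.5  85.1] 48 med [0.792 0.038 0.13 ] z95 0.132 range [0.765 0.011 0.126] [0.804 0.051 0.133]
top blue [285.  138.2] 52 med [ 0.66  -0.002  0.086] z95 0.091 range [ 0.417 -0.013  0.076] [0.669 0.09  1.07 ]
top blue [182.7 200.4] 93 med [0.482 0.257 0.146] z95 0.148 range [0.47  0.245 0.122] [0.495 0.271 0.15 ]
top blue [339.4 204.7] 269 med [ 0.487 -0.165  0.015] z95 0.061 range [ 0.417 -0.186 -0.   ] [0.51 0.09 1.07]
top blue [236.4 209.1] 47 med [0.464 0.125 0.114] z95 0.117 range [0.457 0.114 0.047] [0.472 0.132 0.118]
top blue [213.9 238.3] 93 med [0.39  0.176 0.146] z95 0.149 range [0.372 0.164 0.   ] [0.402 0.189 0.15 ]
top yellow [
[... 772 characters left out ...]
.408 0.148]
scene blue [313.8 177.1] 73 med [ 0.659 -0.007  0.084] z95 0.089 range [ 0.652 -0.016  0.068] [0.674 0.01  0.091]
scene blue [177.6 199.4] 211 med [0.386 0.172 0.144] z95 0.147 range [-0.006 -0.235  0.043] [0.477 0.266 0.693]
scene blue [221.5 197.7] 80 med [0.463 0.119 0.112] z95 0.115 range [0.457 0.112 0.098] [0.476 0.131 0.116]
scene blue [345.6 274.7] 725 med [ 0.476 -0.169  0.033] z95 0.06 range [-0.006 -0.235  0.002] [ 0.509 -0.142  0.693]
scene yellow [369.5 210.5] 116 med [ 0.63  -0.155  0.083] z95 0.086 range [ 0.621 -0.166  0.07 ] [ 0.647 -0.142  0.087]
scene yellow [253.8 335.9] 125 med [ 0.526  0.058 -0.565] z95 -0.552 range [-0.006 -0.235 -0.59 ] [0.54  0.118 0.693]
```

View pics/top0z.png

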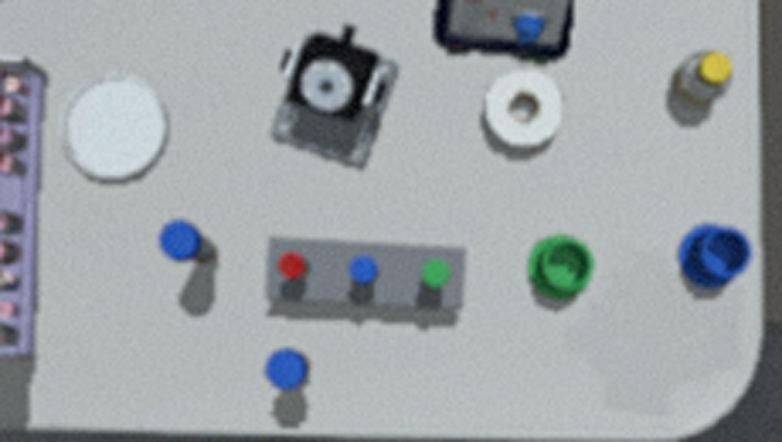

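View pics/scene0z.png

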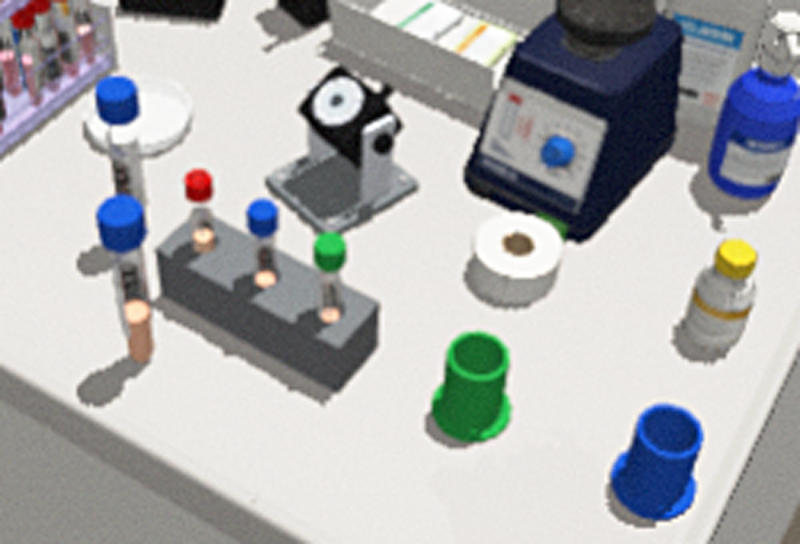

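```bash
cat > m2.py <<'E'
from h import *
def L(n):
    c=dict(np.load(f'c_{n}.npz',allow_pickle=True).items())
    for k in c:
        if c[k].shape==(): c[k]=c[k].item()
    return c
for n in ['top','scene']:
    c=L(n);P=cloud(c)
    hsv=cv2.cvtColor(c['frame'],cv2.COLOR_RGB2HSV);H,S,V=[hsv[...,i].astype(int) for i in range(3)]
    print(n)
    for nm,mk,b in [('g',(H>45)&(H<80),(.475,-.037)),('b',(H>100)&(H<125),(.487,-.165))]:
        m=mk&(S>100)&(np.hypot(P[...,0]-b[0],P[...,1]-b[1])<.045)&(P[...,2]>.054)&(P[...,2]<.07)
        q=P[m][:,:2].astype(np.float32); (cx,cy),r=cv2.minEnclosingCircle(q); print(nm,'pot',len(q),round(cx,4),round(cy,4),round(r,4),q.mean(0).round(4))
    for nm,mk,b in [('r',(H<8)|(H>172),(.466,.176)),('b',(H>100)&(H<125),(.464,.122)),('g',(H>45)&(H<80),(.462,.067))]:
        m=mk&(S>100)&(np.hypot(P[...,0]-b[0],P[...,1]-b[1])<.025)&(P[...,2]>.109)&(P[...,2]<.125)
        q=P[m]; print(nm,'cap',len(q),np.median(q,0).round(4),((q.min(0)+q.max(0))/2).round(4))
    # window
    wc=[.62,.15,.09]
    m=(P[...,2]>.07)&(P[...,2]<.13)&(abs(P[...,0]-.62)<.07)&(abs(P[...,1]-.15)<.07)
    v,u=np.nonzero(m); print('head',u.min(),u.max(),v.min(),v.max(),P[m].min(0).round(3),P[m].max(0).round(3))
    m2=m&(V>120)&(S<60); print('bright',P[m2].mean(0).round(3),np.c_[np.nonzero(m2)].mean(0))
    A=P[...,2]; big=(P[...,1]>.3)&(P[...,1]<.75)&(P[...,0]>.3)&(P[...,0]<.8); print('racks max',np.nanmax(A[big]))
    a=c['frame'][130:180,205:255] if n=='top' else c['frame'][140:205,215:275]
    cv2.imwrite(f'pics/rd_{n}.png',cv2.cvtColor(cv2.resize(a,None,fx=9,fy=9,interpolation=2),cv2.COLOR_RGB2BGR))
E
python3 m2.py
```

```text
top
g pot 60 0.4751 -0.037 0.0207 [ 0.4732 -0.0357]
b pot 63 0.4877 -0.1658 0.0206 [ 0.487  -0.1657]
r cap 40 [0.4672 0.1789 0.1123] [0.4673 0.1788 0.1126]
b cap 50 [0.4657 0.1245 0.1139] [0.4658 0.1234 0.1142]
g cap 47 [0.463  0.0706 0.114 ] [0.463  0.0694 0.1147]
head 212 243 138 164 [0.587 0.111 0.07 ] [0.659 0.195 0.105]
bright [0.613 0.156 0.091] [153.64622642 225.82075472]
racks max 0.28312784487091924
scene
g pot 123 0.4776 -0.0396 0.0209 [ 0.4763 -0.04  ]
b pot 140 0.4889 -0.1684 0.0212 [ 0.4871 -0.1692]
r cap 44 [0.4686 0.1772 0.1117] [0.4685 0.1757 0.1117]
b cap 62 [0.4652 0.1207 0.1131] [0.4665 0.1214 0.1126]
g cap 67 [0.4637 0.0667 0.1132] [0.4645 0.067  0.1121]
head 233 264 151 176 [0.586 0.108 0.07 ] [0.662 0.189 0.105]
bright [0.614 0.147 0.09 ] [162.968 248.472]
racks max 0.2821760109835858
```

View pics/rd_top.png

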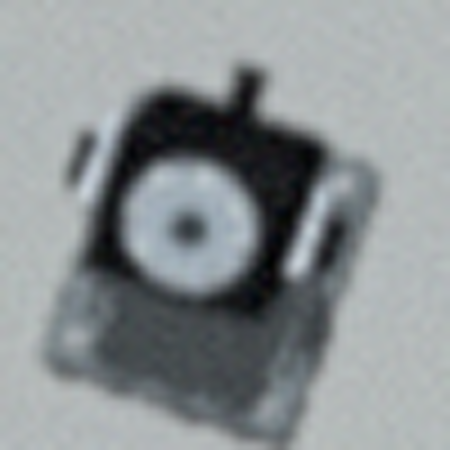

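View pics/rd_scene.png

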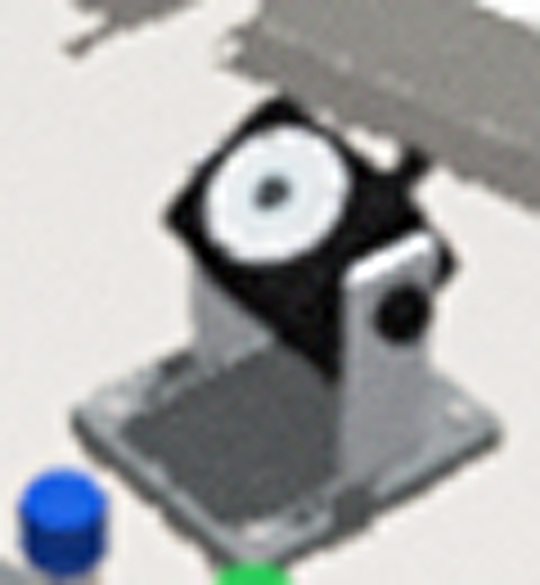

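The window is at about (225,155) in the top view. The front edge of the reader's base slopes, so its yaw is about -16°. Next I'll write the move helper and swing over to the green tube.

```bash
cat >> h.py <<'E'
from scipy.spatial.transform import Rotation as Ro
def Rt(o): return Ro.from_euler('xyz',o['tcp_rot'],degrees=True).as_matrix()
def go(x,y,z,yaw,o=None):
    o=o or get_obs(); R=Rt(o); d=R.T@(np.array([x,y,z])-o['ee_pos'])/.025
    dy=(yaw-o['tcp_rot'][2]+180)%360-180
    print('inc',d.round(3),'roll',round(-dy/6,3),' t',round(o['time'],2))
def wcam(n=None):
    o=get_obs(); c=camera('wrist'); T=np.eye(4);T[:3,:3]=Rt(o);T[:3,3]=o['ee_pos']
    M=np.linalg.inv(T@c['hand_eye']); c['R']=M[:3,:3]; c['t']=M[:3,3]
    if n: save(c,n)
    return c
E
python3 -c "
from h import *
go(.27,.27,.25,30); go(.26,.1,.25,0)"
```

```text
inc [-7.543  4.944 -0.323] roll 5.647  t 0.15
inc [-13.825   7.578  -0.316] roll 10.647  t 0.15
```

arm_command([
  [[-7.5, 4.9, -0.3], 5.6],
  [[-7.5, 4.9, -0.3], 5.6],
  [[-7.5, 4.9, -0.3], 5.6],
  [[-7.5, 4.9, -0.3], 5.6],
  [[-7.5, 4.9, -0.3], 5.6],
], claw=-0.3, force=30)

```text
time: 0.65
ee_pos: [0.2692, 0.2686, 0.2498]
tcp_rot: [180.0, 0.0, 29.9]
wrist_force: [1.0, 0.5, 0.2]
opening: 0.0553
```

```bash
python3 -c "
from h import *
o=get_obs();print(o['ee_pos'],o['tcp_rot'],o['q'],o['opening']);go(.44,.09,.25,0)"
```

```text
[0.26922602 0.26858884 0.2497977 ] [1.79951496e+02 1.66100076e-02 2.99468513e+01] [ 4.49627724e+01 -1.77690929e+01 -9.75928103e+00  9.80384216e+01
 -4.25446737e-02  1.05015925e+02] 0.05525872174651466
inc [ 2.353e+00  9.600e+00 -1.000e-03] roll 4.991  t 0.65
```

arm_command([
  [[2.4, 9.6, 0], 5],
  [[2.4, 9.6, 0], 5],
  [[2.4, 9.6, 0], 5],
  [[2.4, 9.6, 0], 5],
  [[2.4, 9.6, 0], 5],
])

```text
time: 1.15
ee_pos: [0.442, 0.0886, 0.25]
tcp_rot: [180.0, -0.0, -0.2]
wrist_force: [1.7, 1.5, 0.7]
opening: 0.0555
```

```bash
python3 - <<'E'
from h import *
o=get_obs();print(o['ee_pos'],o['tcp_rot'],o['q'])
c=wcam('w1.png'); np.savez('c_w1',**c)
E
```

```text
[0.44202201 0.08860132 0.24998527] [ 1.79961448e+02 -3.10455289e-02 -2.40159113e-01] [ 1.13612205e+01 -8.36091281e+00 -2.07906000e+00  9.62591943e+01
 -4.40072596e-02  1.01601381e+02]
```

View pics/w1.png

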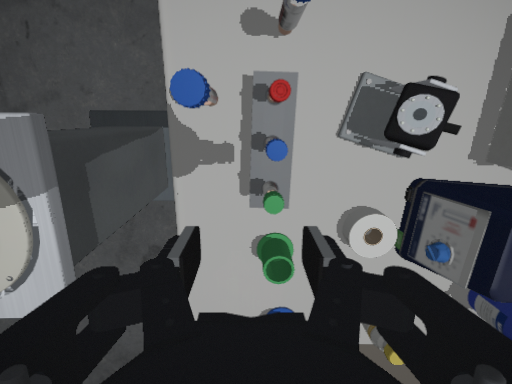

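The wrist view shows the rack with red (280,90), blue (277,150) and green (273,203), the green pot's rim at (278,262), and the reader window at (420,114). I'll measure from this picture.

```bash
cat > m3.py <<'E'
from h import *
import sys
def meas(c):
    P=cloud(c)
    hsv=cv2.cvtColor(c['frame'],cv2.COLOR_RGB2HSV);H,S,V=[hsv[...,i].astype(int) for i in range(3)]
    out={}
    for nm,mk,b in [('r',(H<8)|(H>172),(.467,.177)),('b',(H>100)&(H<125),(.465,.123)),('g',(H>45)&(H<80),(.463,.068))]:
        m=mk&(S>110)&(np.hypot(P[...,0]-b[0],P[...,1]-b[1])<.025)&(P[...,2]>.107)&(P[...,2]<.125)
        if m.sum()<30: continue
        v,u=np.nonzero(m); (cx,cy),r=cv2.minEnclosingCircle(np.c_[u,v].astype(np.float32))
        print(nm,'cap',m.sum(),round(r,1),onplane(c,[cx,cy],.114)[0].round(4),onplane(c,[u.mean(),v.mean()],.114)[0].round(4),'z',np.median(P[m][:,2]).round(4))
    for nm,mk,b in [('g',(H>45)&(H<80),(.475,-.037)),('b',(H>100)&(H<125),(.487,-.166))]:
        m=mk&(S>100)&(np.hypot(P[...,0]-b[0],P[...,1]-b[1])<.045)&(P[...,2]>.055)&(P[...,2]<.07)
        if m.sum()<30: continue
        q=P[m][:,:2].astype(np.float32); (cx,cy),r=cv2.minEnclosingCircle(q); print(nm,'pot',len(q),round(cx,4),round(cy,4),round(r,4),'zmed',np.median(P[m][:,2]).round(4))
    m=(V>110)&(S<70)&(P[...,2]>.08)&(P[...,2]<.11)&(np.hypot(P[...,0]-.613,P[...,1]-.151)<.04)
    n,lab,st,ce=cv2.connectedComponentsWithStats(m.astype(np.uint8))
    if n>1:
        i=1+np.argmax(st[1:,4]); mm=lab==i; q=P[mm]
        cnt=max(cv2.findContours(mm.astype(np.uint8),0,1)[0],key=len)
        e=cv2.fitEllipse(cnt); ctr=q.mean(0); nrm=np.linalg.svd(q-ctr)[2][2]; nrm*=np.sign(nrm[2])
        w=onplane(c,[e[0]],.094)[0]
        print('window',mm.sum(),'ell',np.round(e[0],1),np.round(e[1],1),'pos',w.round(4),'cloud',ctr.round(4),'n',nrm.round(3),'tilt',np.degrees(np.arccos(nrm[2])).round(1),'lean az',np.degrees(np.arctan2(nrm[1],nrm[0])).round(1))
if __name__=='__main__':
    c=dict(np.load(sys.argv[1],allow_pickle=True).items()); c['k1']=c['k1'].item(); meas(c)
    P=cloud(c)
    m=(P[...,2]>.003)&(P[...,2]<.02)&(np.hypot(P[...,0]-.615,P[...,1]-.15)<.075)
    cnt=max(cv2.findContours(m.astype(np.uint8),0,1)[0],key=cv2.contourArea)
    q=P[m][:,:2]; r=cv2.minAreaRect((q*1000).astype(np.float32)); print('base rect',r,m.sum())
E
python3 m3.py c_w1.npz
```

```text
r cap 381 11.7 [0.4685 0.1763 0.114 ] [0.4689 0.1764 0.114 ] z 0.113
b cap 371 11.2 [0.4672 0.1224 0.114 ] [0.4672 0.1223 0.114 ] z 0.1149
g cap 315 10.3 [0.4651 0.0685 0.114 ] [0.4653 0.0685 0.114 ] z 0.1149
g pot 320 0.4777 -0.04 0.0211 zmed 0.0601
window 1339 ell [420.3 114. ] [38.2 47.1] pos [0.6121 0.1547 0.094 ] cloud [0.6116 0.1545 0.0946] n [-0.471  0.15   0.87 ] tilt 29.6 lean az 162.3
base rect ((601.744384765625, 157.36256408691406), (129.142578125, 107.95988464355469), 80.04827117919922) 3066
```

```bash
python3 -c "
from h import *
go(.465,.0685,.14,0);go(.465,.0685,.071,0)"
```

```text
inc [0.772 0.621 4.359] roll -0.049  t 1.2
inc [0.769 0.613 7.119] roll -0.049  t 1.2
```

```bash
python3 - <<'E'
from h import *
from m3 import meas
o=get_obs();print(o['ee_pos'],o['tcp_rot'],o['qd'].round(2))
c=wcam(); np.savez('c_w2',**c); meas(c)
go(.465,.0685,.14,0);go(.465,.0685,.071,0)
E
```

```text
[0.44563885 0.08446496 0.24890231] [ 1.79825215e+02 -7.00587239e-02 -2.96997283e-01] [ 6.18 -1.86 -2.68  0.79  0.91  8.87]
r cap 388 11.9 [0.4692 0.1762 0.114 ] [0.4691 0.1763 0.114 ] z 0.113
b cap 369 11.1 [0.4677 0.1222 0.114 ] [0.4673 0.1221 0.114 ] z 0.115
g cap 324 10.4 [0.4652 0.0686 0.114 ] [0.4654 0.0683 0.114 ] z 0.115
g pot 320 0.4777 -0.0399 0.0207 zmed 0.0602
window 1362 ell [418.  109.1] [38.6 47.6] pos [0.6121 0.1547 0.094 ] cloud [0.6116 0.1545 0.0946] n [-0.47   0.154  0.869] tilt 29.7 lean az 161.9
inc [0.867 0.714 4.357] roll -0.064  t 1.25
inc [0.869 0.708 7.117] roll -0.064  t 1.25
```

arm_command([
  [[0.85, 0.7, 2], 0],
  [[0.85, 0.7, 4], 0],
  [[0.85, 0.7, 4.4], 0],
  [[0.85, 0.7, 4.4], 0],
  [[0.85, 0.7, 4.4], 0],
])

```text
time: 1.75
ee_pos: [0.4645, 0.0693, 0.1398]
tcp_rot: [179.9, 0.0, -0.4]
wrist_force: [-0.3, -0.2, 0.1]
opening: 0.0556
```

```bash
python3 -c "
from h import *
o=get_obs();print(o['ee_pos'],o['qd'].round(1))
go(.465,.0685,.071,0)"
```

```text
[0.4644801  0.06927647 0.13978046] [ 0.1 -0.8  1.9  0.2 -0.1 -0. ]
inc [0.022 0.026 2.751] roll -0.059  t 1.75
```

arm_command([
  [[0.02, 0.03, 1.4], 0],
  [[0.02, 0.03, 2.5], 0],
  [[0.02, 0.03, 2.75], 0],
  [[0.02, 0.03, 2.75], 0],
])

```text
time: 2.15
ee_pos: [0.4651, 0.0687, 0.072]
tcp_rot: [179.9, -0.0, -0.3]
wrist_force: [-0.5, 0.2, 1.4]
opening: 0.0556
```

arm_command([
  [[0, 0, 0], 0],
  [[0, 0, 0], 0],
  [[0, 0, 0], 0],
  [[0, 0, 0], 0],
  [[0, 0, 0], 0],
], claw=1, force=30)

```text
time: 2.65
ee_pos: [0.4661, 0.0689, 0.0737]
tcp_rot: [179.9, -0.2, -0.3]
wrist_force: [0.2, -0.1, 6.6]
opening: 0.0173
```

```bash
python3 -c "
from h import *
o=get_obs();print(o['ee_pos'],o['qd'].round(1),o['opening'])
wcam('w3.png')
go(.478,-.040,.18,0)"
```

```text
[0.46606901 0.06887741 0.07371385] [-0.   0.1  0.  -0.1  0.  -0. ] 0.017343127351511674
inc [ 0.514  4.357 -4.244] roll -0.055  t 2.7
```

View pics/w3.png

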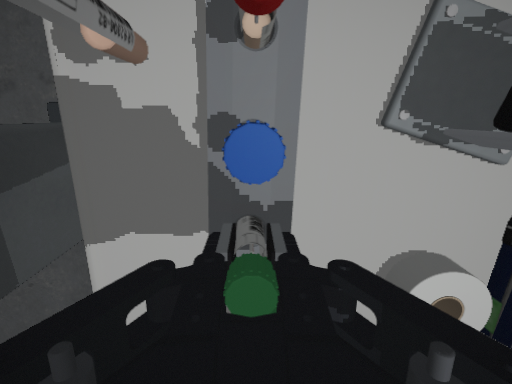

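The wrist view shows the green cap (250,285) centred between the fingers, with the opening at 17 mm. Now I'll lift it.

arm_command([
  [[0, 0, -1], 0],
  [[0, 0, -2.6], 0],
  [[0.3, 2, -3.2], 0],
  [[0.5, 4, -3.2], 0],
  [[0.5, 4.36, -3.2], 0],
])

```text
time: 3.2
ee_pos: [0.4783, -0.0434, 0.1551]
tcp_rot: [179.9, -0.3, -0.5]
wrist_force: [0.7, 1.1, -0.8]
opening: 0.0172
```

arm_command([
  [[0, 0, 0], 0],
  [[0, 0, 0], 0],
])

```text
time: 3.4
ee_pos: [0.4783, -0.0432, 0.1553]
tcp_rot: [179.9, -0.3, -0.5]
wrist_force: [-0.2, 0.7, -0.1]
opening: 0.017
```

```bash
python3 - <<'E'
from h import *
from m3 import meas
o=get_obs();print(o['ee_pos'],o['tcp_rot'],o['qd'].round(2),o['opening'],o['wrist_force'])
c=wcam('w4.png'); meas(c)
go(.478,-.04,.085,0)
E
```

```text
[ 0.47833184 -0.04322764  0.15530852] [179.87610986  -0.29276359  -0.53362841] [ 1.63 -0.14 -0.44 -0.13  0.17  0.19] 0.0169721092327731 [-0.21674455  0.71494428 -0.06574952]
g pot 573 0.4776 -0.0401 0.0208 zmed 0.0604
inc [-0.025 -0.112  2.805] roll -0.078  t 3.45
```

View pics/w4.png

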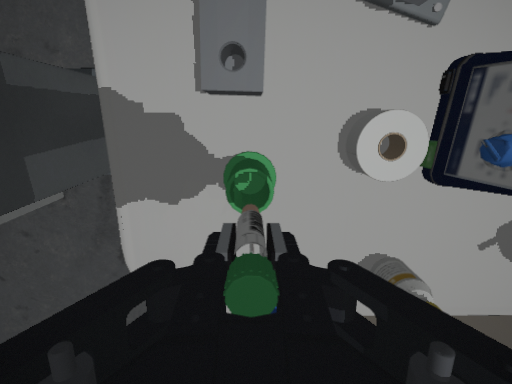

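The green tube hangs over the green pot, whose rim is at (250,190). I'll lower it and release.

arm_command([
  [[-0.02, -0.12, 1], 0],
  [[-0.02, -0.12, 2], 0],
  [[-0.02, -0.12, 2.9], 0],
  [[-0.02, -0.12, 2.95], 0],
  [[-0.02, -0.12, 2.95], 0],
])

```text
time: 3.95
ee_pos: [0.4779, -0.0389, 0.0816]
tcp_rot: [179.9, -0.2, -0.4]
wrist_force: [-0.3, 0.1, -0.0]
opening: 0.017
```

```bash
python3 - <<'E'
from h import *
o=get_obs();print(o['ee_pos'],o['tcp_rot'],o['qd'].round(2),o['opening'],o['wrist_force'])
save(camera('scene'),'s5.png')
E
python3 -c "
import cv2
a=cv2.imread('pics/s5.png')[130:300,180:390];cv2.imwrite('pics/s5z.png',cv2.resize(a,None,fx=3,fy=3,interpolation=2))"
```

```text
[ 0.47793387 -0.03885356  0.08159492] [179.89108111  -0.23482763  -0.38572447] [-0.48 -0.68  1.79  0.28  0.03 -0.14] 0.01699086697981329 [-0.3496452   0.13939452 -0.02437893]
```

View pics/s5z.png

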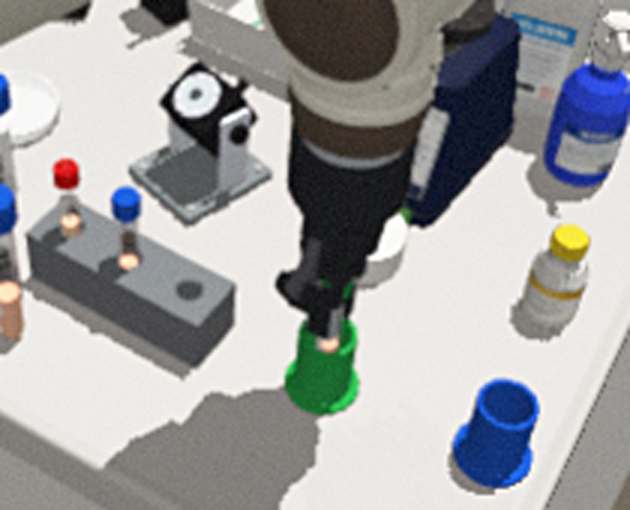

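The tube is in the pot: its fill line is at the rim, at about (329,340) in the zoom. Releasing now.

arm_command([
  [[0, 0, 0], 0],
  [[0, 0, 0], 0],
  [[0, 0, 0], 0],
  [[0, 0, 0], 0],
  [[0, 0, 0], 0],
], claw=-0.2)

```text
time: 4.5
ee_pos: [0.4786, -0.0392, 0.0826]
tcp_rot: [179.9, -0.3, -0.4]
wrist_force: [-0.0, -0.6, 0.4]
opening: 0.0513
```

arm_command([
  [[0, 0, -2], 0],
  [[0, 0, -4], 0],
  [[0, 0, -5], 0],
  [[0, 0, -5], 0],
])

```text
time: 4.9
ee_pos: [0.4793, -0.0391, 0.2117]
tcp_rot: [179.9, -0.7, -0.4]
wrist_force: [0.2, 0.1, 0.1]
opening: 0.0509
```

```bash
python3 - <<'E'
from h import *
from m3 import meas
o=get_obs();print(o['ee_pos'],o['tcp_rot'],o['qd'].round(2),o['opening'],o['wrist_force'])
c=wcam('w6.png');np.savez('c_w6',**c)
meas(c)
go(.467,.122,.16,0)
E
```

```text
[ 0.47925631 -0.03907694  0.21174565] [179.85888361  -0.69617471  -0.42003881] [-0.04  1.19 -5.11 -3.07 -0.03  0.1 ] 0.05090371687016216 [0.21334828 0.07488214 0.06829656]
g pot 320 0.4779 -0.0401 0.0206 zmed 0.0603
b pot 435 0.4895 -0.1685 0.021 zmed 0.0601
window 14 ell [427.    0.5] [0. 1.] pos [0.6204 0.1115 0.094 ] cloud [0.6239 0.1137 0.0878] n [0.026 0.933 0.358] tilt 69.0 lean az 88.4
inc [-0.53  -6.442  1.951] roll -0.07  t 4.95
```

View pics/w6.png

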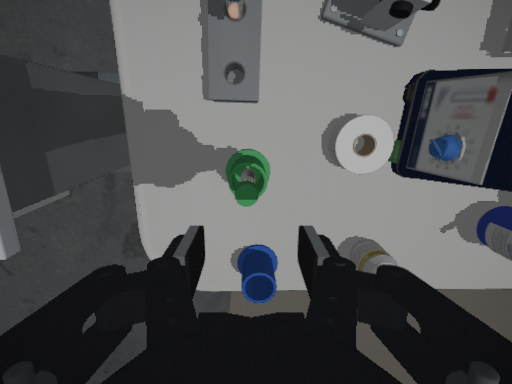

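The green tube stands in the green pot, cap at (247,193). The blue pot's rim is at (258,287). The blue tube is next.

arm_command([
  [[-0.5, -2, 1.0], 0],
  [[-0.5, -4, 1.9], 0],
  [[-0.5, -6, 1.9], 0],
  [[-0.5, -6.44, 1.9], 0],
  [[-0.5, -6.44, 1.9], 0],
])

```text
time: 5.45
ee_pos: [0.4667, 0.1242, 0.1592]
tcp_rot: [179.8, -0.4, -0.2]
wrist_force: [-0.3, -0.5, 0.9]
opening: 0.0513
```

arm_command([
  [[0, 0, 0], 0],
  [[0, 0, 0], 0],
])

```text
time: 5.65
ee_pos: [0.4663, 0.1236, 0.1582]
tcp_rot: [179.8, -0.3, -0.2]
wrist_force: [0.5, 0.1, -0.7]
opening: 0.0513
```

```bash
python3 - <<'E'
from h import *
from m3 import meas
o=get_obs();print(o['ee_pos'],o['tcp_rot'],o['qd'].round(2),o['opening'],o['wrist_force'])
c=wcam('w7.png');np.savez('c_w7',**c)
meas(c)
go(.4672,.122,.071,0)
E
```

```text
[0.46631694 0.12360069 0.15823123] [179.81883583  -0.26506317  -0.23613603] [-0.71 -0.41  0.6   0.18  0.01  0.02] 0.051282301803824336 [ 0.54955739  0.06044735 -0.65396871]
r cap 749 15.6 [0.4695 0.1772 0.114 ] [0.4695 0.1772 0.114 ] z 0.1131
b cap 752 16.1 [0.4677 0.1235 0.114 ] [0.4675 0.1232 0.114 ] z 0.1149
window 2683 ell [454.4 163.7] [54.1 68.1] pos [0.6124 0.1548 0.094 ] cloud [0.6117 0.1549 0.0947] n [-0.475  0.155  0.866] tilt 30.0 lean az 161.9
inc [0.009 0.044 3.505] roll -0.045  t 5.7
```

arm_command([
  [[0.03, 0.02, 1.4], 0],
  [[0.03, 0.02, 2.6], 0],
  [[0.03, 0.02, 3.4], 0],
  [[0.03, 0.02, 3.5], 0],
  [[0.03, 0.02, 3.5], 0],
])

```text
time: 6.2
ee_pos: [0.4677, 0.1219, 0.0713]
tcp_rot: [179.8, -0.3, -0.3]
wrist_force: [0.3, 0.7, 0.5]
opening: 0.0516
```

arm_command([
  [[0, 0, 0], 0],
  [[0, 0, 0], 0],
  [[0, 0, 0], 0],
  [[0, 0, 0], 0],
  [[0, 0, 0], 0],
], claw=1)

```text
time: 6.7
ee_pos: [0.4678, 0.122, 0.0715]
tcp_rot: [179.8, -0.3, -0.3]
wrist_force: [-0.3, -0.2, 1.5]
opening: 0.0154
```

arm_command([
  [[0, 0, -1], 0],
  [[0, 0, -2.6], 0],
  [[0, 0, -3.3], 0],
  [[0, 0, -3.3], 0],
])

```text
time: 7.1
ee_pos: [0.4686, 0.1227, 0.157]
tcp_rot: [179.9, -0.6, -0.3]
wrist_force: [0.4, 0.3, -0.9]
opening: 0.0154
```

```bash
python3 - <<'E'
from h import *
from m3 import meas
o=get_obs();print(o['ee_pos'],o['tcp_rot'],o['qd'].round(2),o['opening'],o['wrist_force'])
c=wcam('w8.png');np.savez('c_w8',**c)
meas(c)
go(.4895,-.1685,.155,0)
E
```

```text
[0.46859547 0.12266548 0.15697364] [179.89051196  -0.55040477  -0.32076692] [-0.15  1.17 -3.87 -2.41  0.04 -0.04] 0.015392733343687693 [ 0.36197867  0.33324501 -0.89560441]
r cap 750 15.7 [0.4695 0.1772 0.114 ] [0.4695 0.1771 0.114 ] z 0.113
window 2714 ell [451.4 162.3] [54.3 68.2] pos [0.6124 0.1548 0.094 ] cloud [0.6117 0.1549 0.0947] n [-0.476  0.154  0.866] tilt 30.0 lean az 162.0
inc [ 0.926 11.635  0.037] roll -0.054  t 7.15
```

View pics/w8.png

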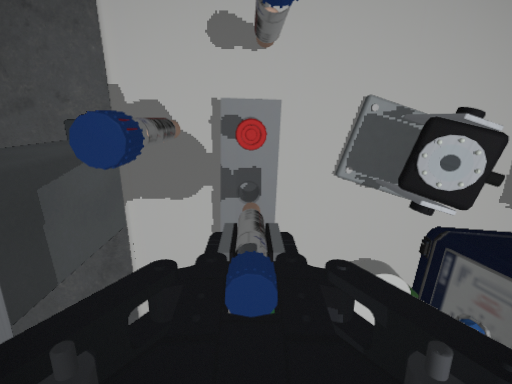

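The blue tube is lifted clear; its cap is at (250,280) in the wrist view, and red (252,134) is undisturbed. I'll go across high, to clear the green tube.

arm_command([
  [[0.1, 0.5, -1.8], 0],
  [[0.4, 2.5, -2], 0],
  [[0.6, 4.5, -2], 0],
  [[0.8, 6.5, -2], 0],
  [[0.8, 8, -2], 0],
])

```text
time: 7.65
ee_pos: [0.4861, -0.0798, 0.2041]
tcp_rot: [179.9, -0.3, -0.4]
wrist_force: [0.3, 0.2, -0.4]
opening: 0.0157
```

```bash
python3 - <<'E'
from h import *
o=get_obs();print(o['ee_pos'])
go(.4895,-.1685,.16,0)
E
```

```text
[ 0.48608007 -0.07981028  0.20405935]
inc [0.149 3.542 1.772] roll -0.059  t 7.65
```

arm_command([
  [[0.1, 2, 0], 0],
  [[0.14, 3.5, 0.5], 0],
  [[0.14, 3.52, 1.7], 0],
  [[0.14, 3.52, 1.7], 0],
  [[0.14, 3.52, 1.7], 0],
])

```text
time: 8.15
ee_pos: [0.4885, -0.1674, 0.161]
tcp_rot: [179.9, -0.2, -0.3]
wrist_force: [-0.6, -0.6, 0.2]
opening: 0.0155
```

arm_command([
  [[0, 0, 0], 0],
])

```text
time: 8.25
ee_pos: [0.4889, -0.1667, 0.162]
tcp_rot: [179.9, -0.2, -0.3]
wrist_force: [0.5, 0.9, -0.1]
opening: 0.0152
```

```bash
python3 - <<'E'
from h import *
from m3 import meas
o=get_obs();print(o['ee_pos'],o['qd'].round(1))
c=wcam('w9.png');meas(c)
go(.4895,-.1685,.081,0)
E
```

```text
[ 0.48892902 -0.16674675  0.16204756] [ 0.5  0.  -0.1  0.6  0.1  0.2]
g pot 706 0.4778 -0.0407 0.0208 zmed 0.0603
b pot 529 0.4897 -0.1687 0.0208 zmed 0.0604
inc [0.009 0.067 3.243] roll -0.045  t 8.3
```

View pics/w9.png

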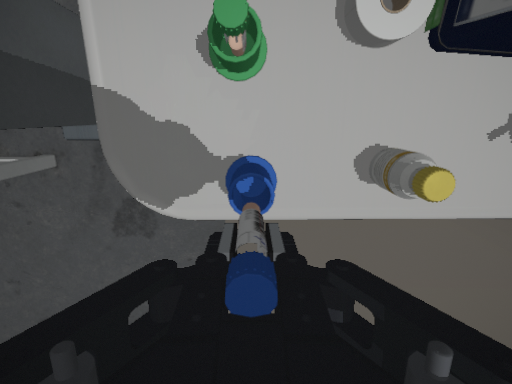

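The blue tube hangs just over the blue pot, whose rim is at (252,192). I'll lower it and let go.

arm_command([
  [[0.02, 0.06, 1.2], 0],
  [[0.02, 0.07, 2.4], 0],
  [[0.02, 0.07, 3.25], 0],
  [[0.02, 0.07, 3.3], 0],
  [[0.02, 0.07, 3.3], 0],
])

```text
time: 8.8
ee_pos: [0.4902, -0.1682, 0.0807]
tcp_rot: [179.9, -0.3, -0.2]
wrist_force: [0.2, -0.1, -0.2]
opening: 0.0153
```

arm_command([
  [[0, 0, 0], 0],
  [[0, 0, 0], 0],
  [[0, 0, 0], 0],
  [[0, 0, 0], 0],
  [[0, 0, 0], 0],
], claw=-0.2)

```text
time: 9.3
ee_pos: [0.4903, -0.1682, 0.0809]
tcp_rot: [179.9, -0.3, -0.2]
wrist_force: [1.0, -1.3, -0.6]
opening: 0.0513
```

arm_command([
  [[0, 0, -2], 0],
  [[0, 0, -4], 0],
  [[0, 0, -5], 0],
  [[0, 0, -5], 0],
])

```text
time: 9.7
ee_pos: [0.491, -0.1685, 0.2103]
tcp_rot: [179.8, -0.6, -0.2]
wrist_force: [0.4, 0.8, -0.4]
opening: 0.0511
```

```bash
python3 - <<'E'
from h import *
o=get_obs();print(o['ee_pos'],o['q'].round(1))
c=wcam('w10.png')
go(.44,.16,.2,90)
go(.46,.0,.2,45)
E
```

```text
[ 0.49102385 -0.16847057  0.21034871] [-18.9  -0.5   0.9  90.7  -0.   71.3]
inc [ -2.07  -13.123   0.25 ] roll -15.037  t 9.75
inc [-1.245 -6.727  0.277] roll -7.537  t 9.75
```

View pics/w10.png

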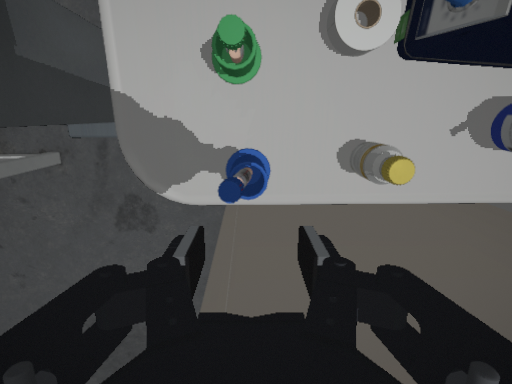

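Both tubes stand in their pots: green cap at (231,30), blue cap at (231,190). For red, I'll approach at yaw 180 and later lean it over the empty part of the rack, away from the tall tubes. The tool can't be tilted, so the tube has to be pivoted inside the grip.

arm_command([
  [[-0.4, -2, 0], -1.4],
  [[-0.8, -4, 0], -2.8],
  [[-1, -5.5, 0], -4.2],
  [[-1.2, -6.7, 0], -5.6],
  [[-1.2, -6.7, 0], -7],
])

```text
time: 10.25
ee_pos: [0.46, 0.0021, 0.2055]
tcp_rot: [179.6, -0.2, 42.3]
wrist_force: [0.4, -0.7, 0.7]
opening: 0.0514
```

```bash
python3 - <<'E'
from h import *
go(.465,.14,.21,84)
E
```

```text
inc [ 3.861 -3.942 -0.191] roll -6.947  t 10.25
```

arm_command([
  [[1, -1, -0.2], -1.4],
  [[2, -2, -0.2], -2.8],
  [[3, -3, -0.2], -4.2],
  [[3.9, -3.9, -0.2], -5.6],
  [[3.9, -3.9, -0.2], -7],
])

```text
time: 10.75
ee_pos: [0.4658, 0.1427, 0.2082]
tcp_rot: [179.8, 0.1, 84.9]
wrist_force: [-0.7, -0.7, -0.2]
opening: 0.051
```

arm_command([
  [[0, 0, 0], -1.4],
  [[0, 0, 0], -2.8],
  [[0, 0, 0], -4.2],
  [[0, 0, 0], -5.6],
  [[0, 0, 0], -7],
])

```text
time: 11.25
ee_pos: [0.4653, 0.1425, 0.2065]
tcp_rot: [-179.9, 0.2, 127.2]
wrist_force: [0.3, -0.5, 0.2]
opening: 0.0512
```

arm_command([
  [[0, 0, 0], -1.4],
  [[0, 0, 0], -2.8],
  [[0, 0, 0], -4.2],
  [[0, 0, 0], -5.6],
  [[0, 0, 0], -7],
])

```text
time: 11.75
ee_pos: [0.4648, 0.1423, 0.2048]
tcp_rot: [-179.8, -0.0, 169.5]
wrist_force: [0.2, -0.6, -0.5]
opening: 0.0514
```

```bash
python3 - <<'E'
from h import *
print(get_obs()['q'],get_obs()['tcp_rot'])
go(.4695,.1772,.16,180)
E
```

```text
[ 17.14405352  -4.25769819  -3.36703317  91.01259851  -0.20841301
 -62.39857809] [-1.79758812e+02 -1.14953403e-02  1.69542829e+02]
inc [0.068 1.413 1.786] roll -1.743  t 11.75
```

arm_command([
  [[0.07, 1, 0.4], -1.2],
  [[0.07, 1.41, 1.2], -1.75],
  [[0.07, 1.41, 1.8], -1.75],
  [[0.07, 1.41, 1.8], -1.75],
  [[0.07, 1.41, 1.8], -1.75],
])

```text
time: 12.25
ee_pos: [0.469, 0.1765, 0.1593]
tcp_rot: [-179.7, -0.1, 179.9]
wrist_force: [0.0, 0.7, 0.7]
opening: 0.0512
```

```bash
python3 - <<'E'
from h import *
from m3 import meas
print(get_obs()['ee_pos'],get_obs()['qd'].round(1))
meas(wcam('w11.png'))
go(.4695,.1772,.071,180)
E
```

```text
[0.46904763 0.1765219  0.15930073] [-0.2 -0.6  1.5  0.1  0.1 -0.1]
r cap 627 14.4 [0.4698 0.1748 0.114 ] [0.4697 0.1749 0.114 ] z 0.1129
window 2409 ell [ 53.7 179.8] [50.  66.4] pos [0.6125 0.1537 0.094 ] cloud [0.6116 0.1536 0.0949] n [-0.475  0.151  0.867] tilt 29.9 lean az 162.3
inc [-0.005  0.037  3.563] roll -0.009  t 12.3
```

View pics/w11.png

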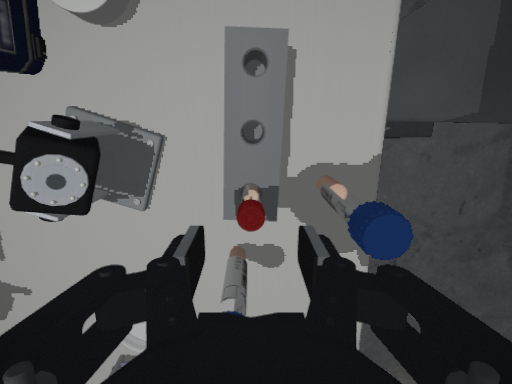

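Wells are round. Red cap at (250,215); the two wrist views average to a position of (0.4697, 0.176). Descending and gripping at 20 N.

arm_command([
  [[-0.02, -0.02, 1.4], 0],
  [[-0.02, -0.02, 2.6], 0],
  [[-0.02, -0.02, 3.4], 0],
  [[-0.02, -0.02, 3.55], 0],
  [[-0.02, -0.02, 3.55], 0],
])

```text
time: 12.8
ee_pos: [0.47, 0.1755, 0.072]
tcp_rot: [-179.8, -0.0, 179.9]
wrist_force: [0.2, -0.6, -0.6]
opening: 0.0517
```

arm_command([
  [[0, 0, 0], 0],
  [[0, 0, 0], 0],
  [[0, 0, 0], 0],
  [[0, 0, 0], 0],
  [[0, 0, 0], 0],
], claw=1, force=20)

```text
time: 13.3
ee_pos: [0.4708, 0.1758, 0.0734]
tcp_rot: [-179.8, 0.1, 179.9]
wrist_force: [-0.8, -0.5, 7.4]
opening: 0.0176
```

```bash
python3 - <<'E'
from h import *
o=get_obs();print(o['ee_pos'],o['qd'].round(1),o['wrist_force'])
wcam('w12.png')
E
```

```text
[0.47082881 0.17581475 0.07340137] [ 0.1 -0.1 -0.1 -0.   0.   0. ] [-0.77518554 -0.45364112  7.39933286]
```

View pics/w12.png

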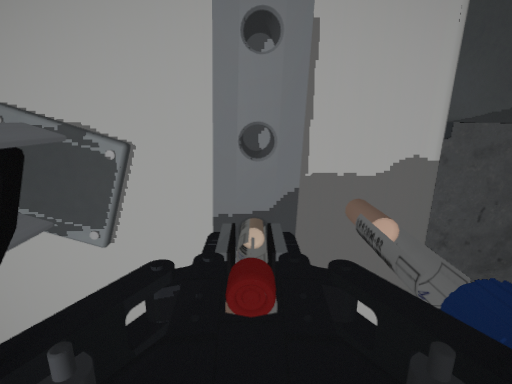

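The grip measures 17.6 mm, so the pads may be on the cap's lower edge. I'll regrip about 4 mm lower.

arm_command([
  [[0, 0, 0], 0],
  [[0, 0, 0.0], 0],
  [[0, 0, 0.2], 0],
  [[0, 0, 0.2], 0],
  [[0, 0, 0.2], 0],
], claw=0.2)

```text
time: 13.85
ee_pos: [0.4706, 0.1757, 0.0679]
tcp_rot: [-179.8, 0.1, 179.9]
wrist_force: [0.1, -0.4, -0.4]
opening: 0.0344
```

arm_command([
  [[0, 0, 0], 0],
  [[0, 0, 0], 0],
  [[0, 0, 0], 0],
  [[0, 0, 0], 0],
  [[0, 0, 0], 0],
], claw=1)

```text
time: 14.35
ee_pos: [0.4706, 0.1757, 0.0679]
tcp_rot: [-179.8, 0.1, 179.9]
wrist_force: [1.1, 0.3, 0.7]
opening: 0.0153
```

```bash
python3 - <<'E'
from h import *
o=get_obs();print(o['ee_pos'],o['opening'],o['wrist_force'])
E
```

```text
[0.47057962 0.17571395 0.06793315] 0.015281984361881927 [1.07940078 0.30989811 0.74299614]
```

arm_command([
  [[0, 0, -0.5], 0],
  [[0, 0, -1], 0],
  [[0, 0, -1.2], 0],
  [[0, 0, -1.2], 0],
  [[0, 0, -1.2], 0],
])

```text
time: 14.85
ee_pos: [0.4708, 0.1759, 0.0981]
tcp_rot: [-179.8, 0.1, 179.9]
wrist_force: [0.8, 0.2, -1.6]
opening: 0.0153
```

```bash
python3 - <<'E'
from h import *
o=get_obs();print(o['ee_pos'],o['opening'],o['wrist_force'],o['qd'].round(1))
go(.4706,.1757,.098,180)
E
```

```text
[0.47075697 0.17589163 0.09814902] 0.01527711122192264 [ 0.75553951  0.16227186 -1.63939796] [ 0.   0.4 -0.5 -0.4 -0.1  0.1]
inc [ 0.006 -0.008  0.006] roll -0.017  t 14.85
```

arm_command([
  [[0, -0.15, 0], 0],
  [[0, -0.25, 0.02], 0],
  [[0, -0.34, 0.04], 0],
  [[0, -0.44, 0.06], 0],
  [[0, -0.54, 0.08], 0],
])

```text
time: 15.35
ee_pos: [0.4706, 0.1622, 0.0961]
tcp_rot: [-179.8, 0.1, 179.9]
wrist_force: [-2.5, 1.9, 1.3]
opening: 0.0153
```

```bash
python3 - <<'E'
from h import *
o=get_obs();print(o['ee_pos'],o['opening'],o['wrist_force'],o['qd'].round(1))
c=wcam('w13.png'); np.savez('c_w13',**c)
E
```

```text
[0.47060895 0.16220471 0.09614659] 0.015349416623678952 [-2.45851206  1.92518742  1.3255775 ] [-2.8 -1.1 -1.5 -0.6 -0.1 -2.6]
```

View pics/w13.png

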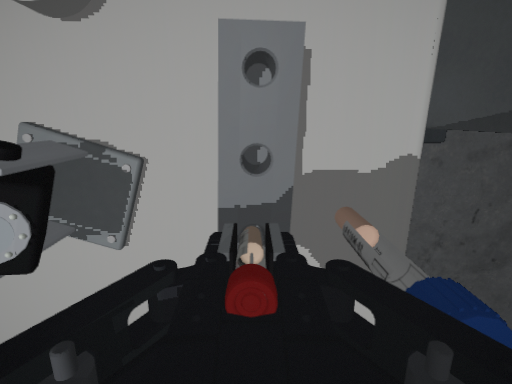

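```bash
python3 - <<'E'
from h import *
c=camera('scene')
cv2.imwrite('pics/s14.png',cv2.cvtColor(cv2.resize(c['frame'][100:270,150:300],None,fx=4.5,fy=3.5,interpolation=2),cv2.COLOR_RGB2BGR))
c=camera('top')
cv2.imwrite('pics/t14.png',cv2.cvtColor(cv2.resize(c['frame'][130:260,170:320],None,fx=4.5,fy=4.5,interpolation=2),cv2.COLOR_RGB2BGR))
E
```

```text
(no output)
```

View pics/s14.png

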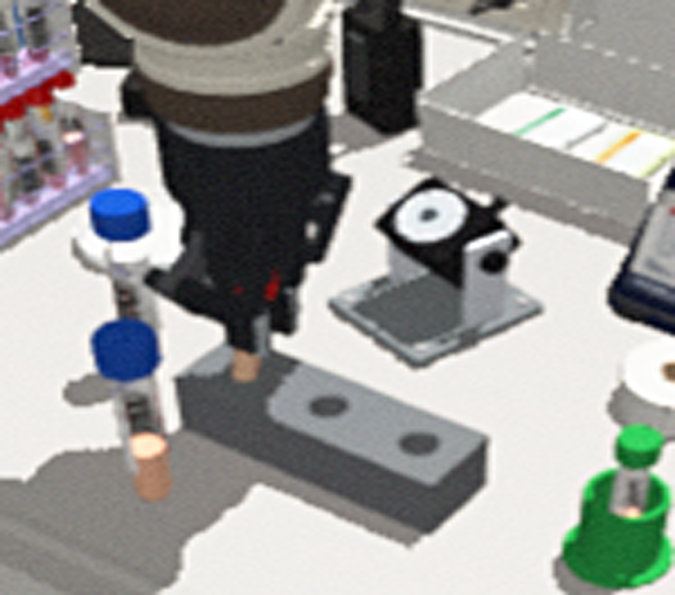

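View pics/t14.png

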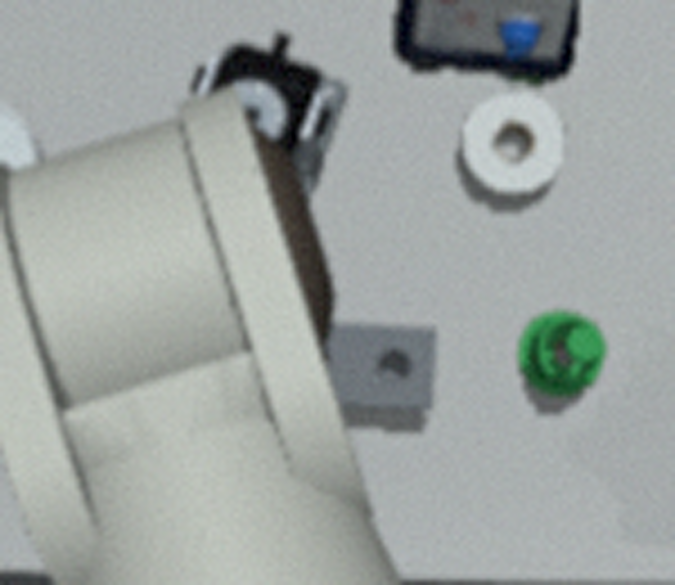

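```bash
cat > tilt.py <<'E'
from h import *
def tilt(c,o):
    # cap cloud in tool frame
    P=cloud(c); hsv=cv2.cvtColor(c['frame'],cv2.COLOR_RGB2HSV);H,S,V=[hsv[...,i].astype(int) for i in range(3)]
    T=(P-o['ee_pos'])@Rt(o)
    m=((H<8)|(H>172))&(S>110)&(V>40)&(abs(T[...,0])<.03)&(abs(T[...,1])<.06)&(T[...,2]<0)&(T[...,2]>-.08)
    q=T[m]; print('cap n',m.sum(),'tool min',q.min(0).round(4),'max',q.max(0).round(4),'med',np.median(q,0).round(4))
    # top-face plane: brightest cluster / ransac by normals
    best=None;rng=np.random.default_rng(0)
    for _ in range(400):
        a,b,d=q[rng.choice(len(q),3,False)]; n=np.cross(b-a,d-a); l=np.linalg.norm(n)
        if l<1e-5: continue
        n/=l; inl=abs((q-a)@n)<.0008
        if best is None or inl.sum()>best[0]: best=(inl.sum(),inl)
    s=q[best[1]]; ctr=(s.min(0)+s.max(0))/2; n=np.linalg.svd(s-s.mean(0))[2][2]; n*=-np.sign(n[2])
    print('face n',best[0],'ctr',ctr.round(4),'mean',s.mean(0).round(4),'normal',n.round(3),'tilt to -y deg',np.degrees(np.arctan2(-n[1],-n[2])).round(1),'to x',np.degrees(np.arctan2(n[0],-n[2])).round(1))
E
python3 - <<'E'
from tilt import *
for k in range(1):
    o=get_obs();print(o['ee_pos'],o['qd'].round(1),o['wrist_force']); tilt(wcam(),o)
E
```

```text
[0.47060937 0.1621117  0.09609124] [ 0.1  0.1  0.1  0.  -0.1  0.2] [-1.51028888  0.63720329  1.04940909]
cap n 2337 tool min [-0.01   -0.0123 -0.0655] max [ 0.0096  0.0099 -0.0022] med [-0.0003 -0.0048 -0.0442]
face n 1013 ctr [-0.0005 -0.003  -0.0446] mean [-0.0007 -0.0032 -0.0446] normal [ 0.007 -0.006 -1.   ] tilt to -y deg 0.4 to x 0.4
```

```bash
python3 - <<'E'
from tilt import *
o=get_obs(); c=wcam(); a=cv2.imread('pics/w12.png')[200:330,190:320]; b=cv2.cvtColor(c['frame'][200:330,190:320],cv2.COLOR_RGB2BGR)
cv2.imwrite('pics/cmp.png',cv2.resize(np.hstack([a,b]),None,fx=3,fy=3,interpolation=2))
P=cloud(c);T=(P-o['ee_pos'])@Rt(o)
for v in range(225,330,6): print(v,T[v,251].round(4),c['frame'][v,251])
E
```

```text
225 [-0.0003  0.0209  0.0846] [61 60 61]
231 [-0.0003  0.0057  0.0368] [89 77 68]
237 [-0.0003  0.0035  0.0224] [90 77 68]
243 [-0.0003  0.0029  0.0129] [166 148 133]
249 [-0.0003  0.0054  0.0104] [179 161 144]
255 [-0.0003  0.0073  0.007 ] [92 93 93]
261 [-0.0003  0.0067 -0.0007] [92 93 92]
267 [-0.0003 -0.0095 -0.0343] [76 16 16]
273 [-0.0003 -0.0101 -0.0397] [76 15 15]
279 [-0.0003 -0.0104 -0.0441] [86 18 18]
285 [-0.0003 -0.0085 -0.0449] [96 20 21]
291 [-0.0003 -0.0053 -0.0438] [95 20 21]
297 [-0.0003 -0.0027 -0.0438] [98 21 20]
303 [-0.0003 -0.0012 -0.0451] [97 25 25]
309 [-0.0003  0.0016 -0.0448] [96 20 20]
315 [-0.0003  0.0038 -0.0453] [96 20 19]
321 [-0.0003 -0.0117 -0.0667] [15 16 17]
327 [-0.0003 -0.0117 -0.0689] [17 18 19]
```

View pics/cmp.png

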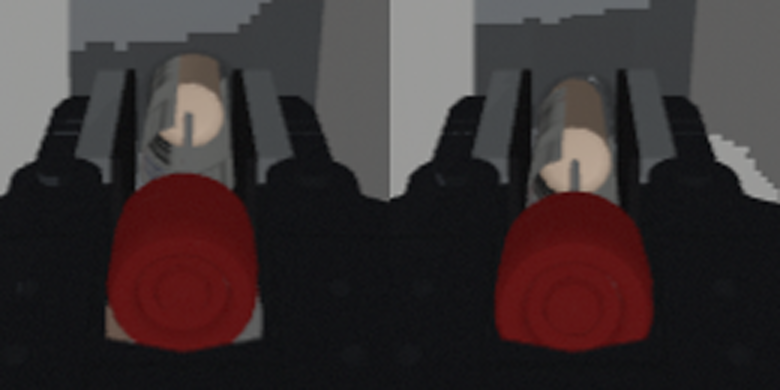

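The body silhouette runs from y=+5.7 mm at z=37 mm to about -10 mm at the cap, so the tube is leaning roughly 8 to 10° and pivoting as intended. Continuing the arc.

arm_command([
  [[0, -0.12, 0.03], 0],
  [[0, -0.24, 0.07], 0],
  [[0, -0.36, 0.11], 0],
  [[0, -0.46, 0.15], 0],
  [[0, -0.46, 0.15], 0],
])

```text
time: 16.1
ee_pos: [0.4706, 0.1502, 0.0922]
tcp_rot: [-179.8, 0.1, 179.9]
wrist_force: [-2.6, 1.0, 1.6]
opening: 0.0157
```

```bash
cat >> tilt.py <<'E'
def prof(c,o):
    P=cloud(c);T=(P-o['ee_pos'])@Rt(o)
    # near-side silhouette points of tube body/cap in centre columns
    f=c['frame'].astype(int)
    for v in range(190,330,8): print(v,np.median(T[v,249:254],0).round(4)[1:],f[v,251])
E
python3 - <<'E'
from tilt import *
o=get_obs();print(o['ee_pos'],o['qd'].round(1),o['wrist_force'],o['opening']); c=wcam('w15.png');tilt(c,o);prof(c,o)
c=camera('scene')
cv2.imwrite('pics/s15.png',cv2.cvtColor(cv2.resize(c['frame'][140:230,160:260],None,fx=6,fy=6,interpolation=2),cv2.COLOR_RGB2BGR))
E
```

```text
[0.47059936 0.15020492 0.09223436] [0.3 0.1 0.2 0.1 0.  0.4] [-2.64403904  0.95346958  1.58782279] 0.015659598245006318
cap n 2397 tool min [-0.0103 -0.0132 -0.0648] max [ 0.0098  0.0093 -0.0086] med [-0.0003 -0.0056 -0.0441]
face n 1152 ctr [-0.0005 -0.0052 -0.0444] mean [-0.001  -0.0049 -0.0444] normal [ 0.031 -0.271 -0.962] tilt to -y deg 15.8 to x 1.9
190 [-0.0189  0.0495] [49 50 53]
198 [-0.0155  0.0417] [103 106 109]
206 [-0.0101  0.0414] [104 106 109]
214 [-0.0043  0.0419] [59 60 62]
222 [0.0012 0.0415] [60 61 64]
230 [0.0072 0.0418] [59 61 63]
238 [0.013  0.0418] [59 61 63]
246 [0.0187 0.041 ] [86 73 65]
254 [0.0086 0.0106] [170 152 136]
262 [-0.009  -0.0294] [72 12 12]
270 [-0.0126 -0.0416] [81 15 16]
278 [-0.0107 -0.0439] [96 20 20]
286 [-0.0069 -0.0431] [87 20 19]
294 [-0.0045 -0.0445] [98 21 21]
302 [-0.0015 -0.0449] [98 22 22]
310 [ 0.0012 -0.0459] [97 22 23]
318 [-0.011  -0.0647] [19 20 22]
326 [-0.0122 -0.0692] [19 19 21]
```

View pics/s15.png

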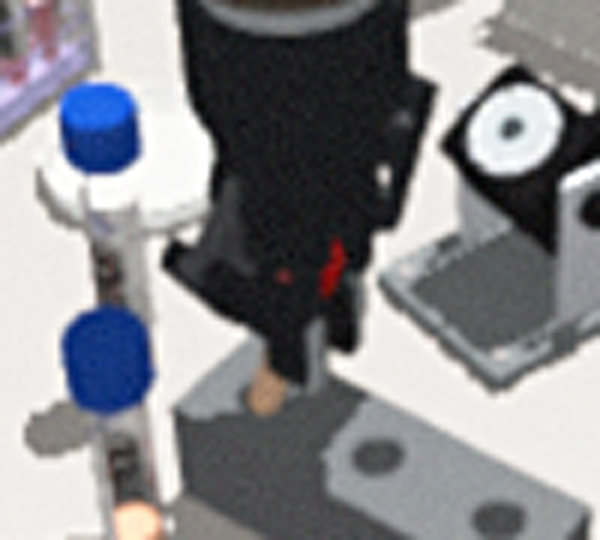

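View pics/w15.png

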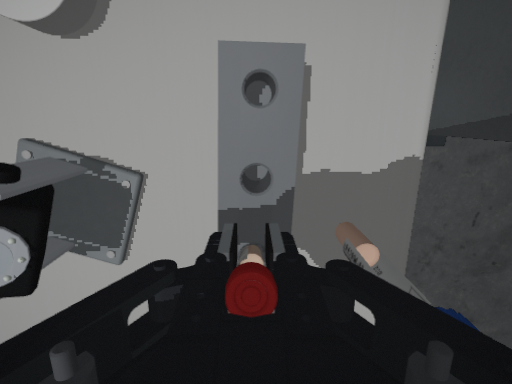

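The cap face normal gives 16° of lean, and foot-to-cap geometry gives about 20°. Continuing.

arm_command([
  [[0, -0.15, 0.03], 0],
  [[0, -0.3, 0.07], 0],
  [[0, -0.45, 0.11], 0],
  [[0, -0.58, 0.15], 0],
  [[0, -0.6, 0.15], 0],
])

```text
time: 16.7
ee_pos: [0.4703, 0.1349, 0.0882]
tcp_rot: [-179.7, 0.0, 179.8]
wrist_force: [-1.1, 2.3, -0.9]
opening: 0.0156
```

```bash

python3 - <<'E'
from tilt import *
o=get_obs();print(o['ee_pos'],o['qd'].round(1),o['wrist_force'],o['opening']); c=wcam('w16.png');tilt(c,o);prof(c,o)
E
```

```text
[0.47034878 0.13491982 0.08824022] [-0.2 -0.3  0.2  0.1  0.1 -0.2] [-1.05038519  2.27824767 -0.89672688] 0.01559198323249019
cap n 2316 tool min [-0.0106 -0.0147 -0.0652] max [ 0.0097  0.0059 -0.009 ] med [-0.0003 -0.0058 -0.0434]
face n 1262 ctr [-0.0005 -0.0063 -0.0435] mean [-0.0006 -0.0063 -0.0436] normal [-0.014 -0.479 -0.878] tilt to -y deg 28.6 to x -0.9
190 [-0.0116  0.0772] [64 67 69]
198 [-0.0048  0.0778] [60 62 64]
206 [-0.0039  0.0604] [49 51 52]
214 [-0.0039  0.0431] [47 50 51]
222 [-0.0002  0.0379] [58 61 63]
230 [0.0053 0.0375] [58 60 62]
238 [0.011  0.0374] [59 60 62]
246 [0.0168 0.0373] [59 61 63]
254 [0.0225 0.0368] [77 79 83]
262 [-0.0141 -0.0386] [74 14 15]
270 [-0.0121 -0.0409] [95 21 19]
278 [-0.0088 -0.0409] [89 18 18]
286 [-0.0067 -0.0429] [96 21 20]
294 [-0.0047 -0.0448] [97 21 20]
302 [-0.0012 -0.0446] [95 21 21]
310 [-0.     -0.0474] [95 20 20]
318 [-0.0113 -0.065 ] [18 18 21]
326 [-0.0123 -0.0693] [15 17 18]
```

Lean is about 29°, close to the 30° needed. Drawing it out along its own axis and lifting.

arm_command([
  [[0, -0.15, -0.26], 0],
  [[0, -0.3, -0.52], 0],
  [[0, -0.45, -0.8], 0],
  [[0, -0.6, -2.5], 0],
  [[0, -0.6, -4.4], 0],
], force=30)

```text
time: 17.25
ee_pos: [0.4696, 0.1194, 0.1993]
tcp_rot: [-179.7, -0.0, 179.8]
wrist_force: [1.9, 0.3, 0.3]
opening: 0.0152
```

arm_command([
  [[0, 0, 0], 0],
  [[0, 0, 0], 0],
])

```text
time: 17.45
ee_pos: [0.4704, 0.1191, 0.2012]
tcp_rot: [-179.7, 0.1, 179.8]
wrist_force: [-0.8, 1.0, 0.0]
opening: 0.0154
```

```bash

python3 - <<'E'
from tilt import *
o=get_obs();print(o['ee_pos'],o['qd'].round(1),o['wrist_force'],o['opening']); c=wcam('w17.png');tilt(c,o)
c=camera('scene');np.savez('c_s17',**c)
cv2.imwrite('pics/s17.png',cv2.cvtColor(cv2.resize(c['frame'][100:230,150:290],None,fx=5,fy=4.5,interpolation=2),cv2.COLOR_RGB2BGR))
go(.47,.09,.22,140)
E
```

```text
[0.47040991 0.11910146 0.20120616] [ 0.3  1.  -3.2 -1.1  0.1  0.1] [-0.76781027  1.00767946  0.03721227] 0.015395961751905557
cap n 2304 tool min [-0.0103 -0.0144 -0.0652] max [ 0.0097  0.0064 -0.0179] med [-0.0003 -0.0058 -0.0436]
face n 1275 ctr [-0.0005 -0.006  -0.0437] mean [-0.0006 -0.006  -0.0439] normal [-0.007 -0.493 -0.87 ] tilt to -y deg 29.5 to x -0.4
inc [-0.025 -1.168 -0.841] roll 6.63  t 17.55
```

View pics/s17.png

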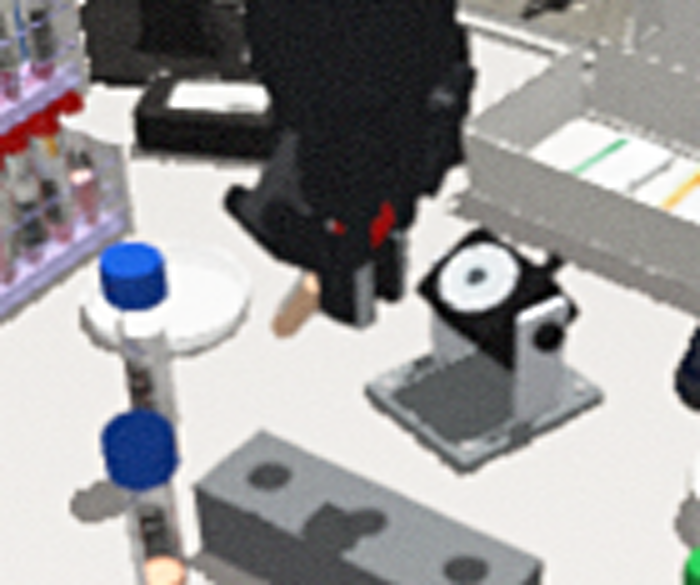

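View pics/w17.png

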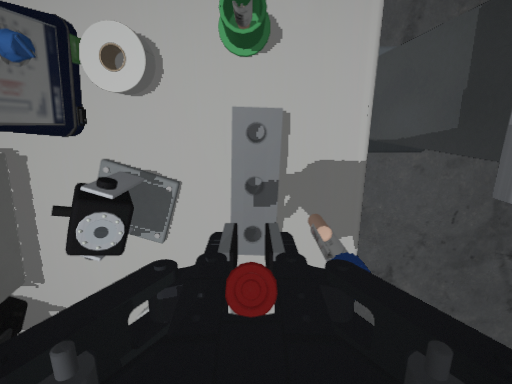

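The lean holds at 29.5°, tilted towards the camera with the foot at tool +y. Now I'll turn to yaw 72 at height.

arm_command([
  [[0, -0.3, -0.8], 1.4],
  [[0, -0.5, -0.8], 2.8],
  [[0, -0.5, -0.8], 4.2],
  [[0, -0.5, -0.8], 5.6],
  [[0, -0.5, -0.8], 7],
])

```text
time: 18.05
ee_pos: [0.4689, 0.1065, 0.2175]
tcp_rot: [-179.6, 0.1, 137.4]
wrist_force: [0.4, 0.8, 0.3]
opening: 0.0152
```

arm_command([
  [[0, 0, 0], 1.4],
  [[0, 0, 0], 2.8],
  [[0, 0, 0], 4.2],
  [[0, 0, 0], 5.6],
  [[0, 0, 0], 7],
])

```text
time: 18.55
ee_pos: [0.4684, 0.1062, 0.2161]
tcp_rot: [-179.6, 0.4, 95.1]
wrist_force: [-0.0, 0.0, 0.6]
opening: 0.0153
```

```bash
python3 - <<'E'
from h import *
print(get_obs()['ee_pos'],get_obs()['tcp_rot'])
go(.52,.183,.225,72)
E
```

```text
[0.46844148 0.10621963 0.2160561 ] [-179.6326947     0.40273613   95.08468514]
inc [ 2.874  2.324 -0.393] roll 3.847  t 18.55
```

arm_command([
  [[0.7, 0.5, -0.3], 1.3],
  [[1.4, 1.1, -0.4], 2.6],
  [[2.1, 1.7, -0.4], 3.85],
  [[2.87, 2.32, -0.4], 3.85],
  [[2.87, 2.32, -0.4], 3.85],
])

```text
time: 19.05
ee_pos: [0.5204, 0.1844, 0.2229]
tcp_rot: [-179.7, 0.6, 72.1]
wrist_force: [-0.7, -0.7, -0.2]
opening: 0.0154
```

arm_command([
  [[0, 0, 0], 0],
  [[0, 0, 0], 0],
])

```text
time: 19.25
ee_pos: [0.5198, 0.1839, 0.2219]
tcp_rot: [-179.6, 0.7, 72.1]
wrist_force: [0.1, -0.2, -0.0]
opening: 0.0149
```

```bash
python3 - <<'E'
from tilt import *
from m3 import meas
o=get_obs();print(o['ee_pos'],o['tcp_rot'],o['qd'].round(1)); c=wcam('w18.png');np.savez('c_w18',**c);tilt(c,o);meas(c)
go(.55,.174,.175,72)
c=camera('scene');np.savez('c_s18',**c)
cv2.imwrite('pics/s18.png',cv2.cvtColor(cv2.resize(c['frame'][80:220,150:310],None,fx=4.5,fy=4,interpolation=2),cv2.COLOR_RGB2BGR))
E
```

```text
[0.51979475 0.18388894 0.22186824] [-179.60189784    0.6829592    72.0868472 ] [-0.4 -0.7  0.1  0.1  0.1  0.1]
cap n 2290 tool min [-0.0104 -0.0125 -0.0647] max [ 0.0091  0.0084 -0.0184] med [-0.0009 -0.0039 -0.0436]
face n 1258 ctr [-0.001  -0.0044 -0.0436] mean [-0.001  -0.0042 -0.0438] normal [-0.009 -0.495 -0.869] tilt to -y deg 29.7 to x -0.6
g pot 488 0.4775 -0.0396 0.0212 zmed 0.0601
window 111 ell [253.3 261. ] [ 8.5 22.3] pos [0.5956 0.1595 0.094 ] cloud [0.5986 0.1591 0.0865] n [-0.555  0.172  0.814] tilt 35.5 lean az 162.8
inc [0.021 1.279 1.886] roll 0.011  t 19.3
```

View pics/s18.png

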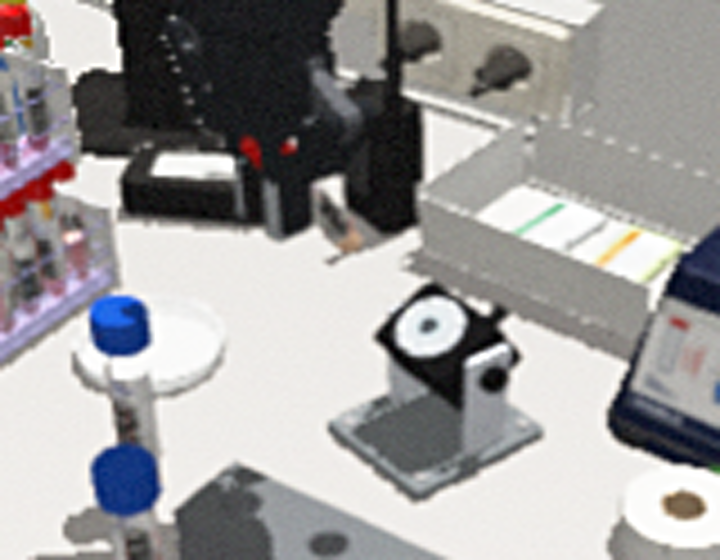

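View pics/w18.png

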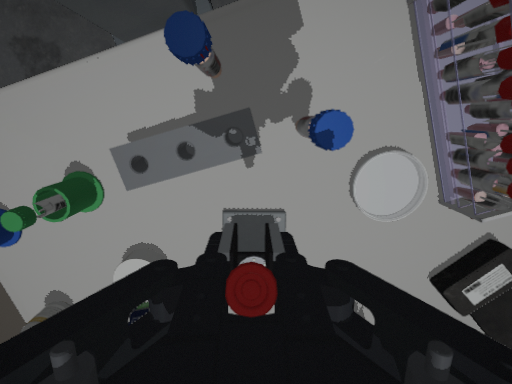

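The tube's foot tip is at about (355,248) in the zoomed scene view, pointing down towards the reader, with the cap leaning towards the robot. I'll check the prediction, then go in halfway.

```bash
python3 - <<'E'
from h import *
c=dict(np.load('c_s18.npz',allow_pickle=True).items());c['k1']=c['k1'].item()
p=proj(c,[[.5645,.1694,.1752],[.6123,.1543,.094]]);print(p,(p-[150,80])*[4.5,4])
E
```

```text
[[228.62134879 141.58524537]
 [245.65689915 160.93712265]] [[353.79606955 246.34098149]
 [430.45604618 323.74849059]]
```

arm_command([
  [[0, 0.3, 0.4], 0],
  [[0, 0.5, 0.75], 0],
  [[0, 0.7, 1.0], 0],
  [[0, 0.7, 1.0], 0],
  [[0, 0.7, 1.0], 0],
])

```text
time: 19.85
ee_pos: [0.5363, 0.1779, 0.1973]
tcp_rot: [-179.6, 0.7, 72.0]
wrist_force: [-1.1, 0.3, 0.2]
opening: 0.0152
```

```bash
python3 - <<'E'
from tilt import *
o=get_obs();print(o['ee_pos'],o['tcp_rot'],o['qd'].round(1))
go(.5495,.174,.175,72)
for n in ['scene','top']:
    c=camera(n);np.savez('c_f_'+n,**c); s=(slice(90,200),slice(200,300)) if n=='scene' else (slice(120,200),slice(180,280))
    cv2.imwrite(f'pics/{n}19.png',cv2.cvtColor(cv2.resize(c['frame'][s],None,fx=6,fy=5,interpolation=2),cv2.COLOR_RGB2BGR))
E
```

```text
[0.53634876 0.17794856 0.19728269] [-179.62862426    0.65493267   72.03254169] [ 0.3 -0.5  0.6  0.2 -0.  -0. ]
inc [0.022 0.555 0.888] roll 0.005  t 19.85
```

View pics/scene19.png

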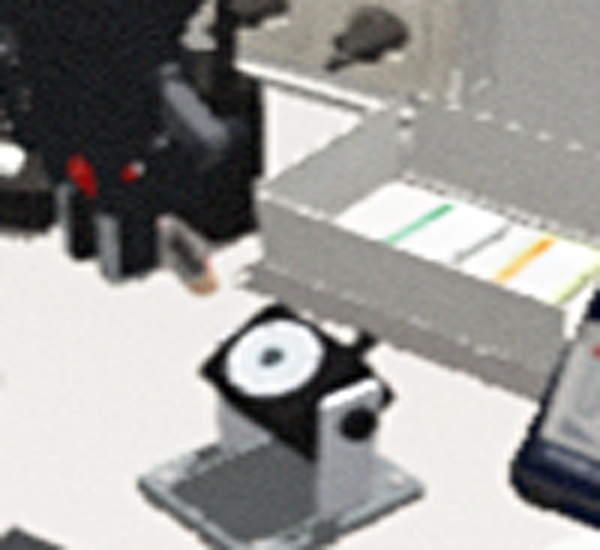

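View pics/top19.png

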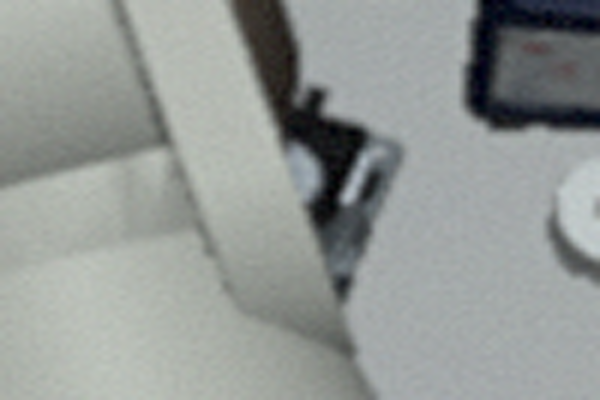

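The foot prediction (354,246) and the window (430,324) both match the scene picture within a pixel. In this picture the foot is at (205,290) and the window at (272,357). Final approach.

arm_command([
  [[0, 0.2, 0.3], 0],
  [[0.02, 0.4, 0.6], 0],
  [[0.02, 0.55, 0.88], 0],
  [[0.02, 0.55, 0.88], 0],
  [[0.02, 0.55, 0.88], 0],
])

```text
time: 20.45
ee_pos: [0.5494, 0.1741, 0.1754]
tcp_rot: [-179.6, 0.6, 72.0]
wrist_force: [0.6, 0.6, -0.1]
opening: 0.0152
```

arm_command([
  [[0, 0, 0], 0],
  [[0, 0, 0], 0],
  [[0, 0, 0], 0],
])

```text
time: 20.75
ee_pos: [0.5494, 0.1742, 0.1757]
tcp_rot: [-179.7, 0.6, 72.0]
wrist_force: [0.7, -0.5, -0.4]
opening: 0.0152
```

```bash
python3 - <<'E'
from tilt import *
o=get_obs();print(o['ee_pos'],o['tcp_rot'],o['qd'].round(1),o['opening'])
cw=wcam('w20.png');tilt(cw,o)
R=Rt(o); foot=o['ee_pos']+R@np.array([-.0,.0465,.0467]); n=R@np.array([-.009,-.495,-.869])
W=np.array([.6123,.1543,.094]); az=np.radians(162); ax=np.array([.5*np.cos(az),.5*np.sin(az),.866]); 
d=foot-W; print('foot',foot.round(4),'along',(d@ax).round(4),'off',(d-(d@ax)*ax).round(4),'ang',np.degrees(np.arccos(n@ax)).round(1))
c=camera('scene'); p=proj(c,[foot,W]);print((p-[200,90])*[6,5])
np.savez('c_f_scene',**c)
cv2.imwrite('pics/scene20.png',cv2.cvtColor(cv2.resize(c['frame'][90:200,200:300],None,fx=6,fy=5,interpolation=2),cv2.COLOR_RGB2BGR))
cv2.imwrite('pics/pots20.png',cv2.cvtColor(cv2.resize(c['frame'][180:310,240:390],None,fx=5,fy=4.5,interpolation=2),cv2.COLOR_RGB2BGR))
# pot tubes: cap centre
P=cloud(c); hsv=cv2.cvtColor(c['frame'],cv2.COLOR_RGB2HSV);H,S,V=[hsv[...,i].astype(int) for i in range(3)]
for nm,mk,b in [('g',(H>45)&(H<80),(.4778,-.0402)),('b',(H>100)&(H<125),(.4895,-.1685))]:
    m=mk&(S>100)&(np.hypot(P[...,0]-b[0],P[...,1]-b[1])<.06)&(P[...,2]>.075)
    q=P[m]; print(nm,len(q),np.median(q,0).round(4),q.min(0).round(4),q.max(0).round(4))
E
```

```text
[0.54939203 0.17417835 0.17568843] [-179.6582286     0.63205798   72.0464709 ] [ 0.  -0.   0.   0.1  0.   0.1] 0.015223641848789847
cap n 2295 tool min [-0.0105 -0.0126 -0.0653] max [ 0.0092  0.0082 -0.019 ] med [-0.0009 -0.004  -0.0436]
face n 1268 ctr [-0.0011 -0.0042 -0.0439] mean [-0.001  -0.0042 -0.044 ] normal [-0.017 -0.482 -0.876] tilt to -y deg 28.8 to x -1.1
foot [0.5932 0.1594 0.1287] along 0.0399 off [-0.0001 -0.001   0.0001] ang nan
[[237.15627227 314.86863448]
 [273.94139491 354.68561324]]
g 100 [ 0.4736 -0.0421  0.1083] [ 0.4676 -0.0518  0.0952] [ 0.4875 -0.031   0.1136]
b 126 [ 0.4695 -0.1664  0.109 ] [ 0.4617 -0.1763  0.0766] [ 0.4811 -0.1565  0.1129]<stdin>:6: RuntimeWarning: invalid value encountered in arccos
```

View pics/scene20.png

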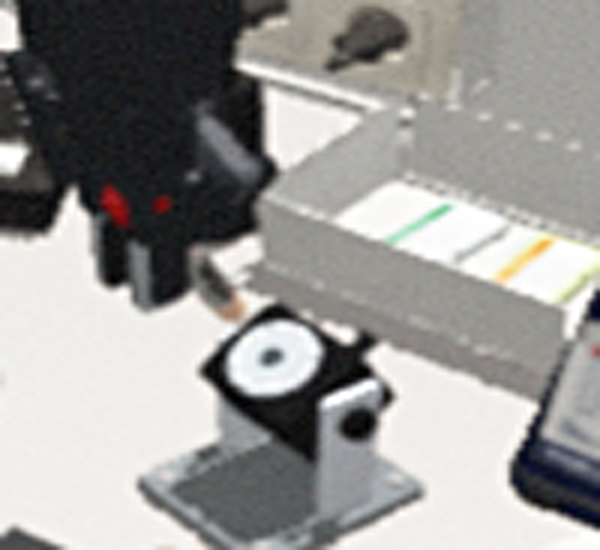

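View pics/pots20.png

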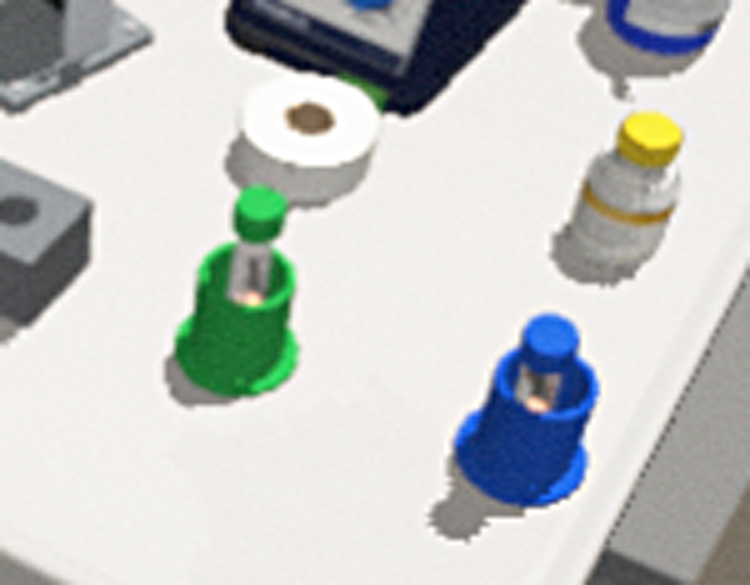

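The red foot is at (236,315), against a prediction of (237,315), and points at the window (272,356). Both small tubes stand in their pots, and the roll and bottle are where they were. Handing in.

```bash
python3 -c "
from h import *
o=get_obs();print(o['time'],o['qd'].round(2),o['opening'])
print(job_done())"
```

```text
20.85 [-0.13  0.13 -0.02  0.02 -0.01  0.05] 0.015317330990234933
the job is handed in; nothing more can be done
None
```

I lowered the green-capped and then the blue-capped tube into the pots of their colours and released them. I then took the red tube and handed the job in at 20.9 s, still holding it motionless in front of the reader window. No verdict is reported, so what follows are my own checks.

- **Tilting the red tube:** the moves can't tilt the tool. I leaned the tube by pivoting it in the jaws, with its foot caught in the mouth of its well.
- **Red tube at the end:**
  - The foot is about 40 mm out from the glass and about 1 mm off the window's axis.
  - The lean is 29–30°, against 29.6–30° measured for the window.
  - The foot's place in the scene picture matched my calculation to within a pixel.
  - It is gripped at an opening of 15 mm, and the joints were practically still.
- **Blue and green tubes:** both stood in their pots, leaning slightly, in the last picture. Blue leans more, with its cap about 20 mm off the pot's centre. I judged from the pot geometry that the middles are within limits, but did not measure them directly.
- **Bystanders:** the bottle and the label roll looked unmoved in the last picture, and I saw no sign of contact with the reader. I did not check the petri dish again at the very end.
- **What failed or disagreed:**
  - The first grip on the red tube measured 17.6 mm, probably on the cap's edge, so I regripped lower.
  - The angle between tube and window axis came out undefined (rounding, the directions nearly equal), so I relied on the lean readings.
  - Wrist views from opposite sides differed by 1–2 mm.

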